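# Stow aluminium channel offcuts interlocked in a shallow drawer

### The job

Put the two loose aluminium channels away in the open drawer with the one already there, interlocked so that they take little room: lay one beside it, open side up and parallel, then turn the other over and set it open side down across the two, fully down, with one of its legs in each and all the ends roughly level. Then push the drawer shut, and leave everything else on the bench where it is.

Things in the scene. Friction and masses are not known exactly. Their poses are not given: they have to be found in the camera images.
- channel_a: Offcut of aluminium U-profile, 120 mm long, 50 wide, 30 high, wall 4 (42 clear between the legs), 0.13 to 0.21 kg. Origin: middle of the web's outer face (underside while it lies open side up). x along its length, y across, z from the web to the open side. This one lies in the drawer at the start, open side up, its length roughly along the drawer, off to either side or near the middle; it may be a little askew.
- channel_b: Offcut of aluminium U-profile, 120 mm long, 50 wide, 30 high, wall 4 (42 clear between the legs), 0.13 to 0.21 kg. Origin: middle of the web's outer face (underside while it lies open side up). x along its length, y across, z from the web to the open side. Lies on the 3 mm thick grey mat, open side up, at any yaw. Same as channel_c.
- channel_c: Offcut of aluminium U-profile, 120 mm long, 50 wide, 30 high, wall 4 (42 clear between the legs), 0.13 to 0.21 kg. Origin: middle of the web's outer face (underside while it lies open side up). x along its length, y across, z from the web to the open side. Lies on the 3 mm thick grey mat, open side up, at any yaw. Same as channel_b.
- channel_b_mouth (a point): Point of channel_b midway between the free edges of its legs, 30 mm along its z from its origin.
- channel_c_mouth (a point): Point of channel_c midway between the free edges of its legs, 30 mm along its z from its origin.
- drawer (a joint): How far the middle drawer of the plywood unit is pulled out (m): 0 shut, 0.235 fully out; starts at 0.20 to 0.23. It slides stiffly (about 2 N), stays where it is left, and shuts when its front is pushed towards +x of point drawer_front.
- drawer_front (a point): Middle of the flat outer face of the drawer's front, 40 mm above the table; moves with the drawer. x points into the unit (shutting), z up. The front is 262 mm wide, from 26 below to 30 mm above here (16 in a 44 mm wide thumb notch). Inside: floor 18 mm below here, 236 mm long from 12 mm behind this face, 250 mm wide, side walls 46 mm high. The unit's mouth clears the floor by 50 mm.
- unit: Birch plywood drawer unit, 864 mm wide (y), 280 mm deep (x), 84 mm high, fixed; three drawers side by side, the outer two shut and dummy. Origin under the middle of its front edge, x pointing backwards into it. Spools and a carton stand on top, 130 mm and more behind the front.
- thread: Bystander: green cone of thread, 52 mm across at the foot, 68 mm high, upright; origin under its foot.
- jar: Bystander: glass jar with red lid, 52 mm across, 62 mm high; origin under its foot.
- tape: Bystander: yellow roll of tape lying flat, 54 mm across, 22 mm high; origin under its middle.
- oil: Bystander: white oil bottle, 38 mm across, 85 mm high; origin under its foot.
- tube: Bystander: cardboard tube on end, 44 mm across, 100 mm high; origin under its foot.
- bits: Bystander: orange bit holder, 36 by 42 mm, 42 mm high with the bits; origin under its middle.
- screwdriver: Bystander: yellow screwdriver lying flat, 170 mm long, under 35 mm high, handle towards its -x; origin under its middle.
- pliers: Bystander: pliers with red handles lying flat, 145 mm long along x, 12 mm high; origin under the pivot, jaws towards its +x.

How it is judged:
At the end, for the whole second after the job is handed in: Drawer shut within 8 mm; at rest in it channel_a flat on the floor, one channel beside it open side up, level within 6 mm, the third upside down with a leg in each, its web 29 to 39 mm above their undersides (home: 34), parallel within 0.15 rad, middles within 30 mm along channel_a (((z of channel_b in the frame of channel_a between -0.006 and 0.006 m and angle between channel_b's own z axis and vertical below 0.3 rad and z of channel_b_mouth in the frame of channel_a above 0.02 m and x of channel_b in the frame of channel_a between -0.03 and 0.03 m and x of channel_c in the frame of channel_a between -0.03 and 0.03 m and z of channel_c in the frame of channel_b between 0.029 and 0.039 m and z of channel_c_mouth in the frame of channel_b below 0.01 m and y of channel_c_mouth in the frame of channel_b between -0.043 and 0.043 m and angle between the x axis of channel_c and the x axis of channel_b, either way round below 0.15 rad and z of channel_c in the frame of channel_a between 0.029 and 0.039 m and z of channel_c_mouth in the frame of channel_a below 0.01 m and y of channel_c_mouth in the frame of channel_a between -0.043 and 0.043 m and angle between the x axis of channel_c and the x axis of channel_a, either way round below 0.15 rad and (y of channel_b in the frame of channel_a above 0.046 m or y of channel_b in the frame of channel_a below -0.046 m)) or (z of channel_c in the frame of channel_a between -0.006 and 0.006 m and angle between channel_c's own z axis and vertical below 0.3 rad and z of channel_c_mouth in the frame of channel_a above 0.02 m and x of channel_c in the frame of channel_a between -0.03 and 0.03 m and x of channel_b in the frame of channel_a between -0.03 and 0.03 m and z of channel_b in the frame of channel_c between 0.029 and 0.039 m and z of channel_b_mouth in the frame of channel_c below 0.01 m and y of channel_b_mouth in the frame of channel_c between -0.043 and 0.043 m and angle between the x axis of channel_b and the x axis of channel_c, either way round below 0.15 rad and z of channel_b in the frame of channel_a between 0.029 and 0.039 m and z of channel_b_mouth in the frame of channel_a below 0.01 m and y of channel_b_mouth in the frame of channel_a between -0.043 and 0.043 m and angle between the x axis of channel_b and the x axis of channel_a, either way round below 0.15 rad and (y of channel_c in the frame of channel_a above 0.046 m or y of channel_c in the frame of channel_a below -0.046 m))) and value of joint drawer below 0.008 m and z of channel_a in the frame of drawer_front between -0.024 and -0.012 m and x of channel_a in the frame of drawer_front between 0.07 and 0.19 m and y of channel_a in the frame of drawer_front between -0.11 and 0.11 m and linear speed of each of channel_a, channel_b, channel_c below 0.02 m/s); the robot touches nothing.
It fails at once if a bystander is moved more than 25 mm or tipped over (distance of any of thread, jar, tape, oil, tube, bits, screwdriver, pliers from where it was at the start of the episode above 0.025 m or angle between any of thread, jar, tape, oil, tube, bits's own z axis and vertical above 0.5 rad).
It also fails if it takes over 72 s, if anything falls off the work surface, if the arm or the gripper's body presses on something with over 40 N, if the wrist force passes 120 N, or if a joint passes its speed limit or range.

### The arm

A 6-joint arm with a two-finger parallel gripper is mounted at the origin on the work surface. World frame = base frame: x ahead of the robot, y to its left, z up, the work surface at z = 0. Lengths are in m, angles in rad, forces in N, time in s.
With the tool pointing down it reaches from about 0.425 to 0.95 m from the base axis. Payload 14.7 kg.
Tool frame: the origin (TCP) lies midway between the tips of the shut fingers; the grasp point (between the pads) lies 19 mm behind it (arm.grip_depth is the distance from the TCP to the grasp point, in m); y points along the fingers, x is the direction in which the jaws open and shut, and the axes are right-handed (so a half turn about y gives the same grasp; the last joint's range is limited). The gripper opens to 85 mm and grips with 20 to 120 N. Pads are 22 mm wide; open, the fingers measure 114 mm over their backs; the gripper's body (76 mm by 85 mm) begins 54 mm behind the grasp point. The pads swing forward as they close: fully open they stand 13 mm farther back than shut.
Start: joints at [1.254, 0.48, 1.596, -0, 1.065, -0.047], TCP at [0.173, 0.626, 0.231] pointing down, gripper open.
Joint ranges: [-2.75, 2.75], [-0.82, 2.05], [0.23, 2.67], [-1.56, 4.7], [0.09, 2.69], [-2.92, 2.92]. Speed limits (rad/s): [1.89, 1.89, 2.39, 3.01, 3.01, 3.01].

### API

Orientations are given as a 3x3 rotation matrix whose columns are the frame's x, y, z axes.
In Python, from plant import arm gives the robot as it stands.
- The arm moves only by the tool play_rows, never from a script. Its argument "series" is a list of rows, each a list of 6 numbers: the shift along the tool's x, y, z in m, then the turn, a rotation vector about the tool's x, y, z in rad. In form: [[tx, ty, tz, ax, ay, az], ...]. A call has 1 to 5 rows; each row is the pose to reach, as a shift and turn from the pose commanded when the call began, along the tool's axes at that moment; what a row does not reach only later rows make up. A row lasts 1/8 s, in which the tool goes at most 62.5 mm and 10.7 degrees, less where a joint would pass 70% of its speed; a pose out of reach is approached as far as the arm can. A call with a gripper value outside its range is refused whole. "fingers" is the gripper's target within -1 to 1 (shut at 1, half-way at 0, fully open at -1), set as the call begins (left out, the last holds). The fingers move at their own pace and stop on an object; "force" is the grip in N (left out, the last holds). Time passes only in rows, so rows that repeat a pose let the fingers close. It gives the time, the measured TCP pose, the force and the opening at its end, in the units of the state.
- arm.state(): the state, without advancing time (a new reading comes with each control period).
- arm.read_camera(name): name is "scene" or "top"; returns the picture (400x640x3 uint8, red, green, blue); there is no depth.
- arm.get_calibration(name): a dict with "fx", "fy", "cx", "cy" (pixels), "dist" ([k1, k2, p1, p2, k3] as OpenCV has them; the pictures are not rectified), "R" (3x3) and "t" (3): a world point X has camera coordinates R X + t. Camera axes: x right, y down, z forward; pixel columns grow to the right and rows downward; lengths in m; the calibration is good to about 2 mm. A picture is of the moment at which its call begins. get_calibration takes no time and is no camera call.
- arm.job_done(): hands the job in, once; it reports no verdict.
The state is a dict: "t": time; "joints": joint angles; "qvel": joint speeds; "joint_efforts": joint torques, N m; "position": TCP position; "ee_rot": TCP orientation; "contact_force": force on the tool from outside, world axes, zero at the start; "ft_torque": the same for the moment, N m; "width": opening from 0.0 (shut) to 1.0 (fully open).
Only numpy, scipy, OpenCV 4.12 (cv2) and the standard library are available. Lean on these libraries where they do the work, as an engineer would, in place of code of your own. Each camera call takes 0.05 s, during which the arm holds its last target. There are 200 camera calls.

## Working session

There is one attempt and no reset: what is moved stays moved. The work goes in short steps, Python scripts to look and compute and a tool call to move; the robot and the scene stay as the last step left them, time stands still between calls to the robot, and variables do not carry over. Pictures are saved under pics/ and viewed, about 8 in all and at most 12, crops included, and the job is handed in when it is done.

Besides the shell and the picture viewer there is one more tool, called after "Call:" as a command line: name --pt "numbers of a row" for each row, then --argument value for the rest. play_rows: Moves the arm, as the interface text tells. Its arguments: {"type":"object","properties":{"series":{"type":"array"},"fingers":{"type":"number"},"force":{"type":"number"}},"required":["series"]}

```bash
mkdir -p pics; ls; python3 - <<'E'
from plant import arm
import cv2,numpy as np
np.set_printoptions(precision=4,suppress=True)
for n in("scene","top"):
    cv2.imwrite(f"pics/{n}0.png",arm.read_camera(n)[:,:,::-1]); print(n,arm.get_calibration(n))
print(arm.state())
E
```

```text
pics
scene {'fx': 392.5911884679018, 'fy': 392.5911884679018, 'cx': 315.2708866682296, 'cy': 200.98328521681904, 'dist': array([-0.0177,  0.    ,  0.    ,  0.    ,  0.    ]), 'R': array([[ 0.53  ,  0.848 , -0.0063],
       [ 0.6438, -0.4072, -0.6478],
       [-0.5519,  0.3393, -0.7617]]), 't': array([-0.2604, -0.2843,  1.4095])}
top {'fx': 398.8792378600024, 'fy': 398.8792378600024, 'cx': 314.3792661960922, 'cy': 203.2280252352187, 'dist': array([0.0208, 0.    , 0.    , 0.    , 0.    ]), 'R': array([[-0.0989, -0.9951,  0.0002],
       [-0.9743,  0.0968, -0.2035],
       [ 0.2024, -0.0203, -0.9791]]), 't': array([0.0463, 0.5304, 1.3708])}
{'t': 0.1, 'joints': array([ 1.2544,  0.4808,  1.5968, -0.    ,  1.0651, -0.0466]), 'qvel': array([-0.001 , -0.002 , -0.0014,  0.0001,  0.0006, -0.0001]), 'joint_efforts': array([  0.0022, -95.2245, -43.1045,   0.0001,   0.0051,   0.0001]), 'position': array([0.1731, 0.6261, 0.2307]), 'ee_rot': array([[ 0.2665, -0.0003, -0.9638],
       [ 0.9638, -0.001 ,  0.2665],
       [-0.0011, -1.    ,  0.    ]]), 'contact_force': array([-0.1441,  0.5089,  0.2388]), 'ft_torque': array([-0.005 ,  0.0169,  0.0079]), 'width': 1.0000701133153875}
```

View pics/top0.png

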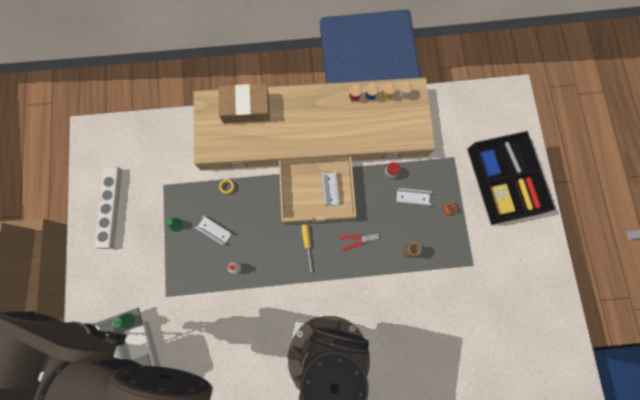

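View pics/scene0.png

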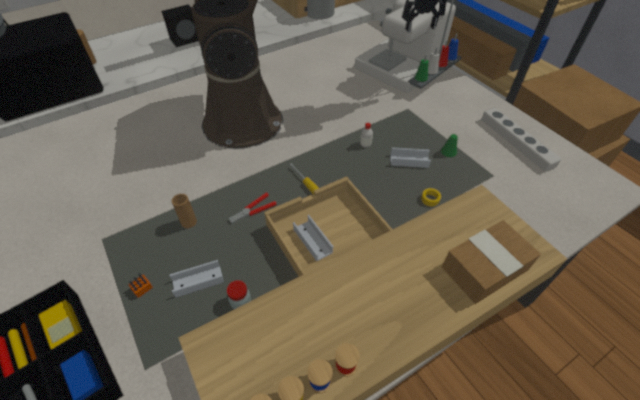

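The top view shows the drawer at about (280–355, 160–220) with channel_a at (331,189). One loose channel is at (213,231) and the other at (414,197), with bystanders around them. Next I segment and fit the channel boxes in both views.

```bash
cat > h.py <<'E'
import numpy as np, cv2
from scipy.optimize import minimize
from scipy.spatial.transform import Rotation as Ro
np.set_printoptions(precision=4,suppress=True)
def arm_():
    from plant import arm; return arm
def cal(n): 
    return arm_().get_calibration(n)
def proj(c,X):
    K=np.array([[c['fx'],0,c['cx']],[0,c['fy'],c['cy']],[0,0,1]])
    return cv2.projectPoints(np.float64(X).reshape(-1,1,3),cv2.Rodrigues(np.float64(c['R']))[0],np.float64(c['t']),K,np.float64(c['dist']))[0][:,0]
def ray(c,uv,z):
    K=np.array([[c['fx'],0,c['cx']],[0,c['fy'],c['cy']],[0,0,1]])
    d=cv2.undistortPoints(np.float64(uv).reshape(-1,1,2),K,np.float64(c['dist']))[:,0]
    d=np.c_[d,np.ones(len(d))]@c['R']; o=-c['R'].T@c['t']
    return o+d*((z-o[2])/d[:,2])[:,None]
def box(x,y,yaw,z,l=.12,w=.05,h=.03):
    P=np.array([[i*l/2,j*w/2,k*h] for i in(-1,1) for j in(-1,1) for k in(0,1)])
    return P@Ro.from_euler('z',yaw).as_matrix().T+[x,y,z]
def fit(masks,cals,g,z):
    """maximise overlap of channel box silhouettes (masks are 1x; drawn at 4x)"""
    big=[cv2.resize(m.astype(np.float32),None,fx=4,fy=4,interpolation=cv2.INTER_LINEAR) for m in masks]
    def cost(p):
        s=0
        for m,c in zip(big,cals):
            h=cv2.convexHull(np.float32(proj(c,box(*p,z))*4+1.5))
            r=np.zeros_like(m); cv2.fillConvexPoly(r,np.int32(np.round(h*16)),1.,shift=4)
            s+=np.abs(r-m).sum()/m.sum()
        return s
    b=None
    for dy in (0,.3,-.3):
        r=minimize(cost,[g[0],g[1],g[2]+dy],method='Nelder-Mead',options=dict(initial_simplex=np.array([g[0],g[1],g[2]+dy])+np.array([[0,0,0],[.01,0,0],[0,.01,0],[0,0,.2]]),xatol=1e-4,fatol=1e-4))
        if b is None or r.fun<b.fun:b=r
    return b.x,b.fun
def to(R,p,Rt,pt):
    """row from current (R,p) to target in tool axes"""
    return np.r_[R.T@(np.array(pt)-p),Ro.from_matrix(R.T@Rt).as_rotvec()]
def down(a):  # tool down, jaw axis x at yaw a
    x=np.array([np.cos(a),np.sin(a),0]);y=np.array([0,0,-1.]);return np.c_[x,y,np.cross(x,y)]
E
python3 - <<'E'
from h import *
a=arm_(); I={n:cv2.imread(f"pics/{n}0.png") for n in("top","scene")}
C={n:cal(n) for n in I}
cand={'L':((213,231),.003),'R':((414,197),.003),'A':((331,189),.022)}
for k,(uv,z) in cand.items():
    g=ray(C['top'],[uv],z+.015)[0]; ms=[]
    for n in I:
        im=I[n].astype(int); q=proj(C[n],[g])[0]
        sat=im.max(2)-im.min(2)
        m=((im.min(2)>(105 if k!='A' else 90))&(sat<(40 if k!='A' else 32))).astype(np.uint8)
        yy,xx=np.mgrid[:400,:640]; m[np.hypot(xx-q[0],yy-q[1])>32]=0
        m=cv2.morphologyEx(m,cv2.MORPH_CLOSE,np.ones((5,5)))
        nl,lab,st,ce=cv2.connectedComponentsWithStats(m); j=1+np.argmax(st[1:,4]); ms.append((lab==j)); print(k,n,q,ce[j],st[j])
    m=ms[0]; pts=np.argwhere(m)[:,::-1].astype(np.float32); r=cv2.boxPoints(cv2.minAreaRect(pts)); W=ray(C['top'],r,z+.02)[:,:2]
    e=[W[1]-W[0],W[2]-W[1]]; e=max(e,key=np.linalg.norm); yaw=np.arctan2(e[1],e[0])
    print('  guess',g[:2],yaw)
    for ss in ([0,1],[0],[1]): print('  fit',ss,*fit([ms[i] for i in ss],[C[['top','scene'][i]] for i in ss],[*g[:2],yaw],z))
t=I['top'][145:295,150:475]; cv2.imwrite('pics/c1.png',cv2.resize(t,None,fx=2.46,fy=2.46,interpolation=cv2.INTER_CUBIC))
for nm,uv,z in [('thread',(175,224),.03),('oil',(234,268),.05),('tape',(227,187),.02),('jar',(393,170),.05),('bits',(450,209),.03),('tube',(412,249),.1),('sdr top',(305,227),.02),('sdr tip',(311,270),.01),('pl',(341,242),.01),('pl2',(378,237),.01),('matBL',(167,294),0),('matBR',(472,265),0),('unitL',(199,167),.0),('unitR',(432,153),.0)]: print(nm,ray(C['top'],[uv],z)[0,:2])
E
```

```text
L top [213. 231.] [212.481  230.5438] [194 214  38  32 605]
L scene [409.388  157.3198] [409.776 158.064] [391 156  39   5 125]
  guess [0.4743 0.3671] -2.2489906569073854
  fit [0, 1] [ 0.4743  0.368  -2.3734] 4.729645729064941
  fit [0] [ 0.4747  0.3674 -2.2673] 0.17030280828475952
  fit [1] [ 0.4619  0.3822 -2.3837] 4.425937652587891
R top [414. 197.] [413.0808 196.0993] [395 187  38  19 594]
R scene [195.8987 279.2598] [195.2007 275.8474] [170 260  52  32 832]
  guess [ 0.527  -0.3737] -1.7564306488176529
  fit [0, 1] [ 0.5258 -0.3692 -1.7732] 0.692740797996521
  fit [0] [ 0.5309 -0.3698 -1.7785] 0.10603101551532745
  fit [1] [ 0.5146 -0.3681 -1.6801] 0.4454416036605835
A top [331. 189.] [330.1715 188.4979] [322 172  18  34 484]
A scene [310.3001 237.5032] [314.2991 238.1915] [293 215  40  46 846]
  guess [ 0.5828 -0.0723] 3.1383603735417736
  fit [0, 1] [ 0.5858 -0.0677  3.1423] 0.3217877149581909
  fit [0] [ 0.585  -0.0692  3.1466] 0.10162302851676941
  fit [1] [ 0.585  -0.0655  3.1144] 0.17528027296066284
thread [0.5112 0.4983]
oil [0.3329 0.2932]
tape [0.6323 0.3076]
jar [ 0.6281 -0.3039]
bits [ 0.4678 -0.4929]
tube [ 0.3336 -0.3174]
sdr top [0.4555 0.0353]
sdr tip [0.3011 0.0287]
pl [ 0.3897 -0.0889]
pl2 [ 0.3945 -0.2242]
matBL [0.2693 0.5429]
matBR [ 0.2628 -0.5474]
unitL [0.7259 0.4123]
unitR [ 0.6937 -0.4722]
```

View pics/c1.png

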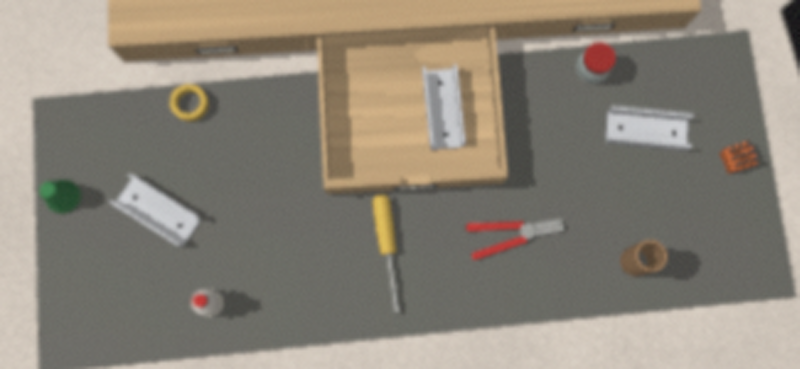

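```bash
cat >> h.py <<'E'
from math import ceil
def plan(targets,start=None):
    """print one call per piece; pieces small enough for 5 rows"""
    if start is None:
        s=arm_().state(); R,p=s['ee_rot'],s['position']
    else: R,p=start
    for Rt,pt in targets:
        pt=np.array(pt,float); v=Ro.from_matrix(R.T@Rt).as_rotvec()
        n=max(np.linalg.norm(pt-p)/.0625,np.linalg.norm(v)/.187); k=max(1,ceil(n/4.9))
        for i in range(k):
            f=1/k; R1=R@Ro.from_rotvec(v*f).as_matrix() ; d=(pt-p)/(k-i)
            r=np.r_[R.T@d,v*f]; print(f'rows~{n/k:.1f}',[round(float(q),4) for q in r]); R,p=R1,p+d
        print('   ->',pt)
    return R,p
E
python3 - <<'E'
from h import *
c=cal('top')
cr=lambda u,v:(u/2.46+150-.3,v/2.46+145-.3)
P=lambda u,v,z:ray(c,[cr(u,v)],z)[0,:2]
print('front top corners',P(323,188,.07),P(507,180,.07),P(323,192,.014),P(506,185,.014))
print('left rim back/front (z.068)',P(318,40,.068),P(322,185,.068),' right',P(494,28,.068),P(506,178,.068))
print('unit top front edge z.084',P(110,48,.084),P(700,12,.084),'notch',P(417,182,.056))
w=-.2
plan([(down(.55),[.45,.33,.25]),(down(-.2),[.55,-.02,.25]),(down(-.2),[.5055,-.365,.13])])
E
```

```text
front top corners [0.4771 0.1165] [ 0.4627 -0.1454] [0.4806 0.1208] [ 0.4643 -0.1498]
left rim back/front (z.068) [0.6977 0.1059] [0.4819 0.1177]  right [ 0.6904 -0.1538] [ 0.466  -0.1446]
unit top front edge z.084 [0.7099 0.4055] [ 0.6795 -0.4535] notch [ 0.4748 -0.0179]
rows~3.2 [-0.1058, -0.0095, -0.1729, 0.0002, 0.3755, -0.0005]
rows~3.2 [-0.035, -0.0096, -0.1997, 0.0002, 0.3755, -0.0005]
   -> [0.45 0.33 0.25]
rows~2.9 [-0.0488, -0.0, -0.1753, -0.0, 0.375, -0.0]
rows~2.9 [0.0188, -0.0, -0.181, -0.0, 0.375, -0.0]
   -> [ 0.55 -0.02  0.25]
rows~2.9 [0.0125, 0.06, -0.1735, -0.0, 0.0, 0.0]
rows~2.9 [0.0125, 0.06, -0.1735, -0.0, 0.0, 0.0]
   -> [ 0.5055 -0.365   0.13  ]
```

Call:
play_rows --pt "-0.106 -0.01 -0.173 0 0.3755 0" --pt "-0.106 -0.01 -0.173 0 0.3755 0" --pt "-0.106 -0.01 -0.173 0 0.3755 0" --pt "-0.106 -0.01 -0.173 0 0.3755 0" --fingers 0.3 --force 60

```text
t: 0.6
position: [0.3136, 0.4756, 0.2414]
ee_rot: [[0.604, 0.0, -0.797], [0.797, -0.001, 0.604], [-0.001, -1.0, -0.0]]
contact_force: [-0.3, -0.7, -0.1]
width: 0.35
```

Call:
play_rows --pt "-0.035 -0.01 -0.2 0 0.3755 0" --pt "-0.035 -0.01 -0.2 0 0.3755 0" --pt "-0.035 -0.01 -0.2 0 0.3755 0" --pt "-0.035 -0.01 -0.2 0 0.3755 0"

```text
t: 1.1
position: [0.4524, 0.328, 0.2513]
ee_rot: [[0.854, 0.0, -0.52], [0.52, -0.0, 0.854], [0.0, -1.0, -0.0]]
contact_force: [-0.4, 0.3, -0.0]
width: 0.349
```

Call:
play_rows --pt "-0.049 0 -0.175 0 0.375 0" --pt "-0.049 0 -0.175 0 0.375 0" --pt "-0.049 0 -0.175 0 0.375 0" --pt "-0.049 0 -0.175 0 0.375 0"

```text
t: 1.6
position: [0.5007, 0.1528, 0.2511]
ee_rot: [[0.985, -0.0, -0.171], [0.171, -0.0, 0.985], [-0.0, -1.0, -0.0]]
contact_force: [-1.3, 1.0, -0.3]
width: 0.348
```

Call:
play_rows --pt "0.019 0 -0.181 0 0.375 0" --pt "0.019 0 -0.181 0 0.375 0" --pt "0.019 0 -0.181 0 0.375 0" --pt "0.019 0 -0.181 0 0.375 0"

```text
t: 2.1
position: [0.5514, -0.0216, 0.251]
ee_rot: [[0.98, 0.0, 0.201], [-0.201, -0.0, 0.98], [0.0, -1.0, -0.0]]
contact_force: [-0.1, 0.6, -0.3]
width: 0.352
```

Call:
play_rows --pt "0.0125 0.06 -0.1735 0 0 0" --pt "0.0125 0.06 -0.1735 0 0 0" --pt "0.0125 0.06 -0.1735 0 0 0" --pt "0.0125 0.06 -0.1735 0 0 0"

```text
t: 2.6
position: [0.5274, -0.1933, 0.1897]
ee_rot: [[0.98, -0.002, 0.201], [-0.201, 0.001, 0.98], [-0.002, -1.0, 0.001]]
contact_force: [-0.2, 0.8, 0.6]
width: 0.351
```

Call:
play_rows --pt "0.0125 0.06 -0.1715 0 0 0" --pt "0.0125 0.06 -0.1715 0 0 0" --pt "0.0125 0.06 -0.1715 0 0 0" --pt "0.0125 0.06 -0.1715 0 0 0"

```text
t: 3.1
position: [0.5065, -0.3636, 0.1298]
ee_rot: [[0.98, -0.001, 0.2], [-0.2, 0.001, 0.98], [-0.001, -1.0, 0.001]]
contact_force: [-0.2, -0.5, 0.5]
width: 0.348
```

```bash
python3 - <<'E'
from h import *
a=arm_(); s=a.state(); print(s['position'],s['width'])
for n,f in(("top",0),("scene",1)):
    im=a.read_camera(n)[:,:,::-1].copy(); c=cal(n); g=s['position'].copy(); g[2]=.03
    B=box(.528,-.3697,-1.775,.003); q=proj(c,[g])[0].astype(int); S=7
    x0,y0=q[0]-30,q[1]-35
    cr=cv2.resize(im[y0:y0+75,x0:x0+57],None,fx=S,fy=S,interpolation=cv2.INTER_CUBIC)
    for b in proj(c,B): cv2.circle(cr,tuple(int(v) for v in ((b-[x0,y0]+.5)*S)),3,(0,0,255),-1)
    t=s['position'].copy(); t[2]=.033
    b=proj(c,[t])[0]; cv2.circle(cr,tuple(int(v) for v in ((b-[x0,y0]+.5)*S)),4,(0,255,0),-1)
    if f==0: L=cr
    else: cv2.imwrite('pics/c2.png',np.hstack([L,cr]))
E
```

```text
[ 0.5065 -0.3636  0.1298] 0.34842057241116653
```

View pics/c2.png

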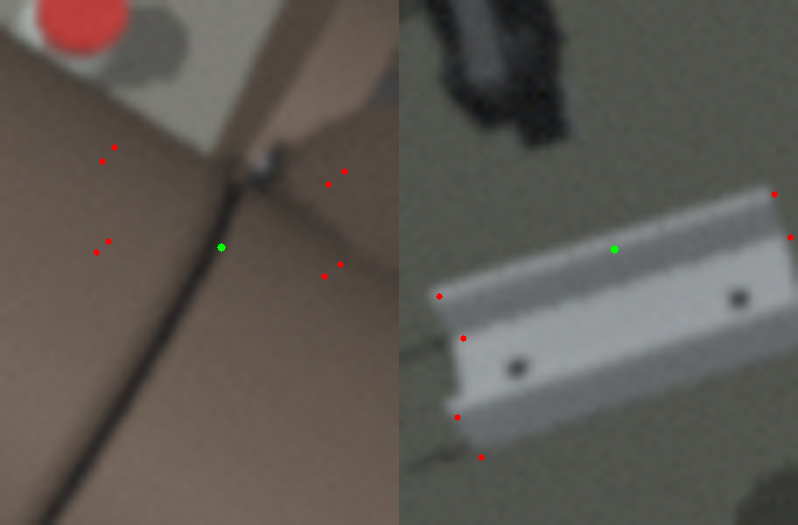

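In the scene crop, the model corners lie within about 1 px of the real channel, and the green target sits on the near leg at about (613,250). I'm descending to grip that leg.

Call:
play_rows --pt "-0.001 0.119 0.001 0 0 0" --pt "-0.001 0.119 0.001 0 0 0" --pt "-0.001 0.119 0.001 0 0 0"

```text
t: 3.58
position: [0.5061, -0.3588, 0.0102]
ee_rot: [[0.981, -0.002, 0.196], [-0.196, 0.002, 0.981], [-0.002, -1.0, 0.001]]
contact_force: [0.2, 0.1, 0.1]
width: 0.349
```

Call:
play_rows --pt "0 0 0 0 0 0" --pt "0 0 0 0 0 0" --pt "0 0 0 0 0 0" --pt "0 0 0 0 0 0" --pt "0 0 0 0 0 0" --fingers 1 --force 60

```text
t: 4.2
position: [0.5062, -0.3616, 0.0135]
ee_rot: [[0.98, 0.001, 0.199], [-0.199, -0.001, 0.98], [0.001, -1.0, -0.0]]
contact_force: [1.9, 4.3, 8.9]
width: 0.028
```

Call:
play_rows --pt "0 -0.13 0 0 0 0" --pt "0 -0.13 0 0 0 0" --pt "0 -0.13 0 0 0 0"

```text
t: 4.58
position: [0.5077, -0.3633, 0.1475]
ee_rot: [[0.98, 0.006, 0.199], [-0.199, -0.005, 0.98], [0.007, -1.0, -0.004]]
contact_force: [0.1, -0.4, -1.3]
width: 0.034
```

```bash
python3 - <<'E'
from h import *
# target: A=(.585,-.068) yaw ~0 ; drawer yaw -.04
s=arm_().state(); p=s['position']
print(p,s['width'],s['contact_force'])
ya=0.0; d=.058
# channel x axis final yaw ya, grip leg at +23mm of centre in +y ; grasp offset along length from pick: 
off=np.dot(p[:2]-np.array([.528,-.3697]),[np.cos(1.367),np.sin(1.367)]); print('offset along',off)
cen=np.array([.585,-.068])+d*np.array([-np.sin(ya),np.cos(ya)])
g=cen+.023*np.array([-np.sin(ya),np.cos(ya)])+off*np.array([np.cos(ya),np.sin(ya)]); print(cen,g)
Rt=down(-.2042-1.367+ya)
plan([(down(-.99),[.54,-.17,.17]),(Rt,[*g,.14])])
im=arm_().read_camera("scene")[:,:,::-1]; cv2.imwrite('pics/c3.png',cv2.resize(im[180:330,120:380],None,fx=3,fy=3,interpolation=cv2.INTER_CUBIC))
E
```

```text
[ 0.5077 -0.3633  0.1475] 0.034032853465532024 [ 0.0747 -0.4088 -1.3068]
offset along 0.0021447437208722787
[ 0.585 -0.01 ] [0.5871 0.013 ]
rows~4.2 [-0.0066, -0.0232, 0.1958, 0.0006, 0.7899, 0.0083]
   -> [ 0.54 -0.17  0.17]
rows~3.1 [-0.1271, 0.03, 0.1398, -0.0, 0.5812, 0.0]
   -> [0.5871 0.013  0.14  ]
```

View pics/c3.png

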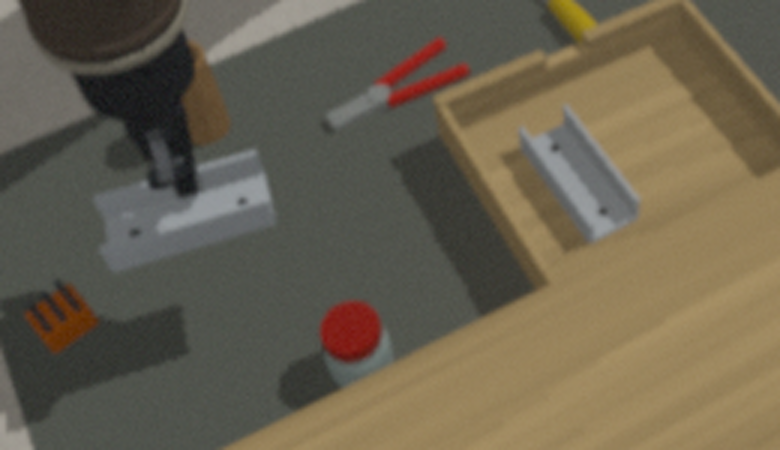

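Call:
play_rows --pt "-0.007 -0.023 0.196 0 0.79 0.008" --pt "-0.007 -0.023 0.196 0 0.79 0.008" --pt "-0.007 -0.023 0.196 0 0.79 0.008" --pt "-0.007 -0.023 0.196 0 0.79 0.008" --pt "-0.007 -0.023 0.196 0 0.79 0.008"

```text
t: 5.25
position: [0.537, -0.1658, 0.1642]
ee_rot: [[0.547, -0.008, 0.837], [-0.837, 0.005, 0.547], [-0.009, -1.0, -0.004]]
contact_force: [0.2, -0.5, -0.9]
width: 0.03
```

Call:
play_rows --pt "-0.127 0.03 0.14 0 0.581 0" --pt "-0.127 0.03 0.14 0 0.581 0" --pt "-0.127 0.03 0.14 0 0.581 0" --pt "-0.127 0.03 0.14 0 0.581 0" --pt "-0.127 0.03 0.14 0 0.581 0"

```text
t: 5.88
position: [0.5839, 0.0167, 0.1341]
ee_rot: [[0.002, -0.009, 1.0], [-1.0, 0.005, 0.002], [-0.005, -1.0, -0.009]]
contact_force: [0.0, 0.1, -1.4]
width: 0.028
```

```bash
python3 - <<'E'
from h import *
s=arm_().state(); print(s['position'],s['width'],s['ee_rot'])
plan([(down(-.2042-1.367),[.587,.013,.045]),(down(-.2042-1.367),[.587,.013,.030])])
im=arm_().read_camera("scene")[:,:,::-1]; cv2.imwrite('pics/c4.png',cv2.resize(im[150:300,220:420],None,fx=4,fy=4,interpolation=cv2.INTER_CUBIC))
E
```

```text
[0.5839 0.0167 0.1341] 0.02751877553682597 [[ 0.0017 -0.0091  1.    ]
 [-1.      0.0045  0.0018]
 [-0.0046 -0.9999 -0.0091]]
rows~1.4 [0.0041, 0.089, 0.0039, 0.0091, 0.0022, -0.0046]
   -> [0.587 0.013 0.045]
rows~0.2 [-0.0, 0.015, 0.0, 0.0, 0.0, 0.0]
   -> [0.587 0.013 0.03 ]
```

View pics/c4.png

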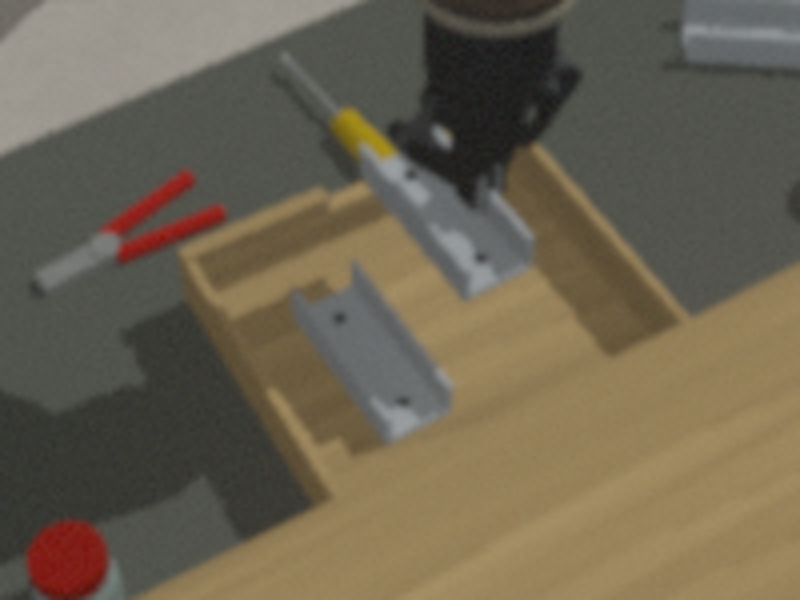

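Call:
play_rows --pt "0.004 0.09 0.003 0.009 0 -0.005" --pt "0.004 0.09 0.003 0.009 0 -0.005" --pt "0.004 0.09 0.003 0.009 0 -0.005"

```text
t: 6.3
position: [0.5851, 0.0102, 0.0437]
ee_rot: [[-0.0, -0.002, 1.0], [-1.0, -0.001, -0.0], [0.001, -1.0, -0.002]]
contact_force: [0.2, -0.9, -1.1]
width: 0.031
```

Call:
play_rows --pt "0 0.006 0 0 0 0" --pt "0 0.012 0 0 0 0" --pt "0 0.012 0 0 0 0"

```text
t: 6.68
position: [0.5874, 0.0112, 0.0341]
ee_rot: [[-0.0, 0.003, 1.0], [-1.0, -0.001, -0.0], [0.001, -1.0, 0.003]]
contact_force: [-0.5, 0.8, -1.2]
width: 0.033
```

Call:
play_rows --pt "0 0.003 0 0 0 0" --pt "0 0.004 0 0 0 0" --pt "0 0.004 0 0 0 0"

```text
t: 7.05
position: [0.59, 0.0113, 0.0324]
ee_rot: [[0.0, 0.008, 1.0], [-1.0, -0.001, 0.0], [0.001, -1.0, 0.008]]
contact_force: [-0.6, -0.4, 31.9]
width: 0.029
```

Call:
play_rows --pt "0 0.001 0 0 0 0" --pt "0 0.002 0 0 0 0" --pt "0 0.002 0 0 0 0"

```text
t: 7.42
position: [0.5921, 0.0112, 0.0323]
ee_rot: [[0.0, 0.013, 1.0], [-1.0, -0.001, 0.0], [0.001, -1.0, 0.013]]
contact_force: [-0.7, -0.4, 58.0]
width: 0.028
```

Call:
play_rows --pt "0 -0.005 0 0 0 0" --pt "0 -0.005 0 0 0 0"

```text
t: 7.68
position: [0.5876, 0.0114, 0.0333]
ee_rot: [[-0.0, 0.003, 1.0], [-1.0, -0.001, -0.0], [0.001, -1.0, 0.003]]
contact_force: [-0.0, -0.0, -1.5]
width: 0.027
```

Call:
play_rows --pt "0 0 0 0 0 0" --pt "0 0 0 0 0 0" --pt "0 0 0 0 0 0" --fingers 0.4

```text
t: 8.05
position: [0.587, 0.0113, 0.0324]
ee_rot: [[-0.0, 0.002, 1.0], [-1.0, -0.001, -0.0], [0.001, -1.0, 0.002]]
contact_force: [0.8, -0.4, -0.1]
width: 0.3
```

Call:
play_rows --pt "0 -0.18 0 0 0 0" --pt "0 -0.18 0 0 0 0" --pt "0 -0.18 0 0 0 0" --pt "0 -0.18 0 0 0 0"

```text
t: 8.55
position: [0.5892, 0.0114, 0.2172]
ee_rot: [[-0.0, 0.01, 1.0], [-1.0, -0.001, -0.0], [0.001, -1.0, 0.01]]
contact_force: [0.2, 0.1, 0.2]
width: 0.301
```

```bash
python3 - <<'E'
from h import *
s=arm_().state(); print(s['position'],s['width'],s['contact_force'])
# L channel: centre, axis; choose +x end = farther from / nearer to robot
c=np.array([.4747,.3674]); yaw=.874
u=np.array([np.cos(yaw),np.sin(yaw)]); print('ends',c+.06*u,c-.06*u)
# refit L now with scene mask
C={n:cal(n) for n in('top','scene')}; a=arm_(); ms=[]
for n in C:
    im=a.read_camera(n).astype(int); q=proj(C[n],[[*c,.018]])[0]
    sat=im.max(2)-im.min(2); m=((im.min(2)>95)&(sat<40)).astype(np.uint8)
    yy,xx=np.mgrid[:400,:640]; m[np.hypot(xx-q[0],yy-q[1])>28]=0
    m=cv2.morphologyEx(m,cv2.MORPH_CLOSE,np.ones((7,7))); nl,lab,st,ce=cv2.connectedComponentsWithStats(m); j=1+np.argmax(st[1:,4]); ms.append(lab==j); print(n,q,ce[j],st[j])
    cv2.imwrite(f'pics/d_{n}.png',cv2.resize(im[int(q[1])-30:int(q[1])+30,int(q[0])-40:int(q[0])+40,::-1].astype(np.uint8),None,fx=5,fy=5,interpolation=cv2.INTER_CUBIC))
for ss in([0],[1],[0,1]): print(ss,*fit([ms[i] for i in ss],[list(C.values())[i] for i in ss],[*c,yaw],.003))
cv2.imwrite('pics/c5.png',np.hstack([cv2.imread('pics/d_top.png'),cv2.imread('pics/d_scene.png')]))
E
```

```text
[0.5892 0.0114 0.2172] 0.3005056700718344 [0.2054 0.094  0.2487]
ends [0.5132 0.4134] [0.4362 0.3214]
top [212.9099 230.8917] [213.0019 227.4672] [ 185  203   56   47 2091]
scene [409.5483 157.3622] [409.9548 156.4208] [390 147  41  20 663]
[0] [ 0.4822  0.4138 -0.1413] 0.7283810973167419
[1] [0.4717 0.3712 0.9086] 0.08389599621295929
[0, 1] [0.4717 0.3714 0.8994] 0.8378506898880005
```

View pics/c5.png

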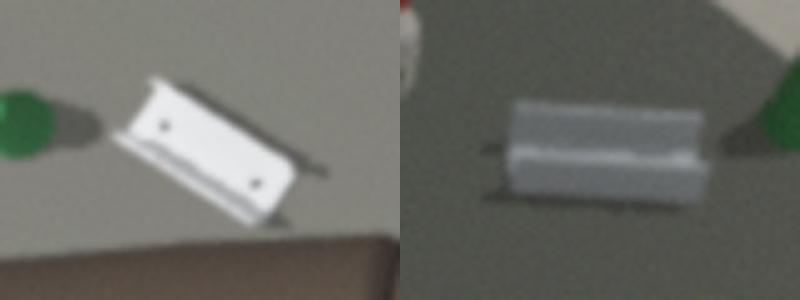

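```bash
cat >> h.py <<'E'
from numpy import cos,sin,cross
Z=np.array([0,0,1.])
hd=lambda a:np.array([cos(a),sin(a),0])
def cols(x,y): return np.c_[x,y,cross(x,y)]
def wrist(R,p,j23=2.1,L=.25):
    w=p-L*R[:,1]; j1=np.arctan2(w[1],w[0])
    F=np.c_[-R[:,0],R[:,2],R[:,1]]  # flange x,y,z
    M=(Ro.from_euler('z',j1)*Ro.from_euler('y',j23)).as_matrix().T@F
    return j1,w,Ro.from_matrix(M).as_euler('ZYZ')
a1=np.deg2rad(20); b2=np.deg2rad(20)
C0=np.array([.473,.369,.003]); e=hd(.885+np.pi)
Rch_pick=cols(e,cross(Z,e))
S=np.array([.48,.25,.063]); Rch_st=np.c_[Z,hd(0),hd(np.pi/2)]
def tool1(Rch,s): return cols(s*Rch[:,1],-Rch[:,2]*cos(a1)-Rch[:,0]*sin(a1))
def tool2(Rch,s): return cols(s*Rch[:,1],Rch[:,2]*cos(b2)-Rch[:,0]*sin(b2))
def Rch_place(yd): return np.c_[-hd(yd),hd(yd+np.pi/2),-Z]
E
python3 - <<'E'
from h import *
s=arm_().state(); R=s['ee_rot']; j=s['joints']; print('joints',j,'model',wrist(R,s['position'],j[1]+j[2]))
for sg in(1,-1):
    for nm,T,p in[('pick',tool1(Rch_pick,sg),C0),('stand',tool1(Rch_st,sg),S),('regrasp',tool2(Rch_st,sg),S),('place',tool2(Rch_place(0),sg),[.585,-.04,.05])]:
        j1,w,q=wrist(T,np.array(p)); print(sg,nm,round(j1,2),w,q,'alt',q+[np.pi,0,np.pi] if q[1]<0 else '')
E
```

```text
joints [-0.0318  0.4098  1.7674 -0.0007  0.9609  1.5396] model (np.float64(0.01981370547819923), array([0.586 , 0.0116, 0.4631]), array([-0.0009,  0.961 ,  1.5913]))
1 pick 0.63 [0.4189 0.3028 0.2379] [0.1351 0.7078 1.2238] alt 
1 stand 0.79 [0.48   0.4849 0.1485] [-0.8076  1.9865  0.8449] alt 
1 regrasp 0.03 [0.48   0.0151 0.1485] [ 1.2807  1.3713 -0.4944] alt 
1 place -0.08 [ 0.4995 -0.04    0.2849] [ 0.0427  0.694  -1.6787] alt 
-1 pick 0.63 [0.4189 0.3028 0.2379] [ 0.1351  0.7078 -1.9178] alt 
-1 stand 0.79 [0.48   0.4849 0.1485] [-0.8076  1.9865 -2.2967] alt 
-1 regrasp 0.03 [0.48   0.0151 0.1485] [1.2807 1.3713 2.6472] alt 
-1 place -0.08 [ 0.4995 -0.04    0.2849] [0.0427 0.694  1.4629] alt
```

```bash
python3 - <<'E'
from h import *
T=tool1(Rch_pick,1); tcp=C0+.029*e+[0,0,.005]; print(T,tcp)
plan([(T,tcp-.13*T[:,1]),(T,tcp-.03*T[:,1]),(T,tcp)])
E
```

```text
[[ 0.7739  0.2166  0.5951]
 [-0.6333  0.2647  0.7272]
 [ 0.     -0.9397  0.342 ]] [0.4546 0.3466 0.008 ]
rows~2.8 [-0.1504, 0.0411, -0.0803, 0.1615, -0.4377, 0.0783]
rows~2.8 [-0.1685, 0.0459, -0.0164, 0.1615, -0.4377, 0.0783]
   -> [0.4265 0.3121 0.1302]
rows~1.6 [-0.0, 0.1, 0.0, 0.0, 0.0, 0.0]
   -> [0.4481 0.3386 0.0362]
rows~0.5 [0.0, 0.03, -0.0, 0.0, -0.0, 0.0]
   -> [0.4546 0.3466 0.008 ]
```

Call:
play_rows --pt "-0.15 0.041 -0.08 0.1615 -0.438 0.078" --pt "-0.15 0.041 -0.08 0.1615 -0.438 0.078" --pt "-0.15 0.041 -0.08 0.1615 -0.438 0.078" --pt "-0.15 0.041 -0.08 0.1615 -0.438 0.078" --fingers -1

```text
t: 9.15
position: [0.503, 0.1629, 0.169]
ee_rot: [[0.431, 0.136, 0.892], [-0.901, 0.109, 0.419], [-0.04, -0.985, 0.17]]
contact_force: [0.5, -1.1, 0.2]
width: 0.997
```

Call:
play_rows --pt "-0.168 0.046 -0.016 0.1615 -0.438 0.078" --pt "-0.168 0.046 -0.016 0.1615 -0.438 0.078" --pt "-0.168 0.046 -0.016 0.1615 -0.438 0.078" --pt "-0.168 0.046 -0.016 0.1615 -0.438 0.078" --pt "-0.168 0.046 -0.016 0.1615 -0.438 0.078"

```text
t: 9.78
position: [0.4277, 0.3112, 0.1295]
ee_rot: [[0.774, 0.215, 0.596], [-0.634, 0.264, 0.727], [-0.0, -0.94, 0.34]]
contact_force: [0.9, -0.3, 0.6]
width: 1.001
```

```bash
python3 - <<'E'
from h import *
s=arm_().state(); R=s['ee_rot']; j=s['joints']; print(s['width'],'joints',j,'model',wrist(R,s['position'],j[1]+j[2]))
T=tool1(Rch_pick,1); tcp=C0+.029*e+[0,0,.005]
plan([(T,tcp-.03*T[:,1]),(T,tcp)])
im=arm_().read_camera("scene")[:,:,::-1]; cv2.imwrite('pics/c6.png',cv2.resize(im[90:270,270:470],None,fx=3,fy=3,interpolation=cv2.INTER_CUBIC))
E
```

```text
1.001308179103111 joints [0.4757 0.3537 2.2498 0.5653 0.2561 0.6337] model (np.float64(0.5805926940871908), array([0.3739, 0.2453, 0.3645]), array([0.4663, 0.2294, 0.8285]))
rows~1.6 [-0.0016, 0.0993, 0.0004, 0.0018, -0.0006, -0.0002]
   -> [0.4481 0.3386 0.0362]
rows~0.5 [0.0, 0.03, -0.0, 0.0, 0.0, -0.0]
   -> [0.4546 0.3466 0.008 ]
```

View pics/c6.png

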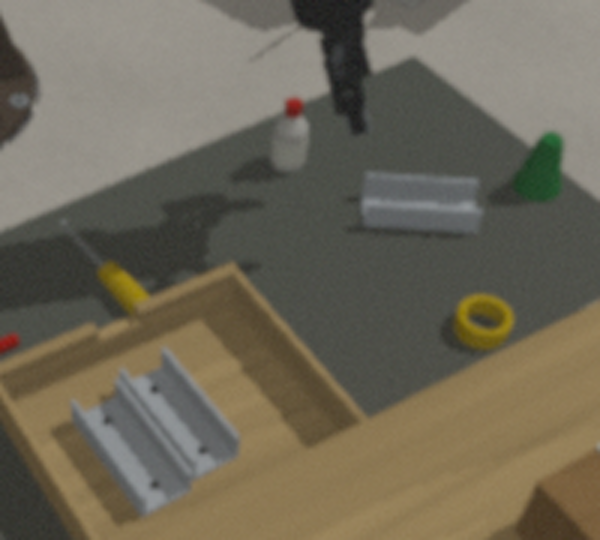

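The second channel lies parallel beside channel_a with level ends. The gripper is above the left channel and clear of the oil bottle, so I descend and grip.

Call:
play_rows --pt "-0.002 0.1 0 0.002 0 0" --pt "-0.002 0.1 0 0.002 0 0" --pt "-0.002 0.129 0 0.002 0 0" --pt "-0.002 0.129 0 0.002 0 0"

```text
t: 10.32
position: [0.4501, 0.3479, 0.0397]
ee_rot: [[0.776, 0.216, 0.592], [-0.63, 0.289, 0.721], [-0.015, -0.933, 0.361]]
contact_force: [0.5, -0.8, 1.0]
width: 1.0
```

Call:
play_rows --pt "0 0 0 0 0 0" --pt "0 0 0 0 0 0" --pt "0 0 0 0 0 0" --pt "0 0 0 0 0 0" --fingers 1 --force 70

```text
t: 10.82
position: [0.4485, 0.3485, 0.0408]
ee_rot: [[0.778, 0.216, 0.59], [-0.628, 0.289, 0.722], [-0.015, -0.933, 0.361]]
contact_force: [-0.1, -0.0, 0.0]
width: 0.139
```

```bash
cat >> h.py <<'E'
def lock(T,p,Rch,pch): return T.T@Rch, T.T@(np.array(pch)-p)
def tcp_for(lk,Rch,pch):
    T=Rch@lk[0].T; return T,np.array(pch)-T@lk[1]
E
python3 - <<'E'
from h import *
s=arm_().state(); p=s['position'];R=s['ee_rot']; print(p,s['width'],s['contact_force'])
T=tool1(Rch_pick,1)
# lateral is self-centred: project centre onto the jaw plane
y=Rch_pick[:,1]; pc=C0+y*np.dot(p-C0,y); print('shift across',np.dot(p-C0,y))
lk=lock(T,p,Rch_pick,pc); np.savez('lk1.npz',a=lk[0],b=lk[1])
Tm,pm=tcp_for(lk,Rch_st,S)
plan([(T,p+[0,0,.12]),(Tm,pm+[0,0,.10]),(Tm,pm+[0,0,.02]),(Tm,pm)],)
E
```

```text
[0.4485 0.3485 0.0408] 0.1392170261543284 [-0.1221 -0.0286  0.0438]
shift across -0.005935762097987277
rows~1.9 [-0.0018, -0.1119, 0.0433, -0.0198, 0.0011, -0.0163]
   -> [0.4485 0.3485 0.1608]
rows~4.5 [0.0314, -0.0204, -0.007, -0.7517, -0.3439, -0.1604]
rows~4.5 [0.0272, -0.002, -0.0266, -0.7517, -0.3439, -0.1604]
   -> [0.48   0.2878 0.1944]
rows~1.3 [0.0, 0.0274, 0.0752, -0.0, 0.0, -0.0]
   -> [0.48   0.2878 0.1144]
rows~0.3 [-0.0, 0.0068, 0.0188, -0.0, -0.0, 0.0]
   -> [0.48   0.2878 0.0944]
```

```bash
sed -i 's/^C0=.*/C0=np.array([.473,.369,.003]); e=hd(.885)/; s/^S=.*/S=np.array([.48,.25,.063]); Rch_st=np.c_[Z,hd(np.pi),hd(-np.pi\/2)]/' h.py; python3 - <<'E'
from h import *
for s1 in(1,-1):
    for nm,T,p in[('pick',tool1(Rch_pick,s1),C0+.03*e),('stand',tool1(Rch_st,s1),S+[0,0,.03]),('regrasp',tool2(Rch_st,s1),S+[0,0,.03]),('place',tool2(Rch_place(0),s1),[.565,-.04,.05])]:
        j1,w,q=wrist(T,np.array(p)); print(s1,nm,round(j1,2),w,q)
T=tool1(Rch_pick,-1); tcp=C0+.029*e+[0,0,.005]; print(T,tcp)
s=arm_().state()
plan([(s['ee_rot'],s['position']+[0,0,.09]),(T,tcp-.11*T[:,1]),(T,tcp)])
E
```

```text
1 pick 0.7 [0.5461 0.4584 0.2379] [-0.0647  1.3854 -1.7346]
1 stand 0.03 [0.48   0.0151 0.1785] [1.2807 1.3713 2.6472]
1 regrasp 0.79 [0.48   0.4849 0.1785] [-0.8076  1.9865 -2.2967]
1 place -0.08 [ 0.4795 -0.04    0.2849] [ 0.0445  0.6941 -1.6832]
-1 pick 0.7 [0.5461 0.4584 0.2379] [-0.0647  1.3854  1.407 ]
-1 stand 0.03 [0.48   0.0151 0.1785] [ 1.2807  1.3713 -0.4944]
-1 regrasp 0.79 [0.48   0.4849 0.1785] [-0.8076  1.9865  0.8449]
-1 place -0.08 [ 0.4795 -0.04    0.2849] [0.0445 0.6941 1.4584]
[[ 0.7739 -0.2166  0.5951]
 [-0.6333 -0.2647  0.7272]
 [-0.     -0.9397 -0.342 ]] [0.4914 0.3914 0.008 ]
rows~1.4 [-0.0013, -0.0839, 0.0325, 0.0, 0.0, 0.0]
   -> [0.4485 0.3485 0.1308]
rows~3.8 [0.0069, 0.0534, 0.0844, -0.7179, 0.0068, -0.0153]
   -> [0.5152 0.4206 0.1114]
rows~1.8 [-0.0, 0.11, -0.0, -0.0, 0.0, 0.0]
   -> [0.4914 0.3914 0.008 ]
```

Call:
play_rows --pt "0 -0.084 0.032 0 0 0" --pt "0 -0.084 0.032 0 0 0" --pt "0 -0.084 0.032 0 0 0" --fingers -1

```text
t: 11.2
position: [0.4468, 0.3576, 0.1085]
ee_rot: [[0.784, 0.206, 0.585], [-0.619, 0.313, 0.72], [-0.035, -0.927, 0.373]]
contact_force: [-0.1, 0.4, 0.0]
width: 0.77
```

Call:
play_rows --pt "0.007 0.053 0.084 -0.718 0.007 -0.015" --pt "0.007 0.053 0.084 -0.718 0.007 -0.015" --pt "0.007 0.053 0.084 -0.718 0.007 -0.015" --pt "0.007 0.053 0.084 -0.718 0.007 -0.015" --pt "0.007 0.053 0.084 -0.718 0.007 -0.015"

```text
t: 11.82
position: [0.5141, 0.4303, 0.0914]
ee_rot: [[0.78, -0.201, 0.593], [-0.625, -0.216, 0.75], [-0.022, -0.955, -0.294]]
contact_force: [-0.5, -0.3, -1.4]
width: 1.002
```

```bash
python3 - <<'E'
from h import *
T=tool1(Rch_pick,-1); tcp=C0+.029*e+[0,0,.005]
s=arm_().state(); print(s['position'],s['joints'],s['width'])
plan([(T,tcp-.04*T[:,1]),(T,tcp)])
E
```

```text
[0.5141 0.4303 0.0914] [ 0.6757  0.8114  1.3707 -0.0456  1.2563  1.3688] 1.0024329184932204
rows~0.9 [0.0077, 0.0527, -0.016, -0.0502, 0.0166, -0.0178]
   -> [0.5    0.402  0.0456]
rows~0.6 [0.0, 0.04, 0.0, 0.0, -0.0, -0.0]
   -> [0.4914 0.3914 0.008 ]
```

Call:
play_rows --pt "0.008 0.053 -0.016 -0.05 0.017 -0.018" --pt "0.008 0.053 -0.016 -0.05 0.017 -0.018" --pt "0.008 0.053 -0.016 -0.05 0.017 -0.018"

```text
t: 12.2
position: [0.4988, 0.4024, 0.044]
ee_rot: [[0.775, -0.217, 0.594], [-0.633, -0.259, 0.73], [-0.004, -0.941, -0.338]]
contact_force: [-0.6, 0.3, 0.8]
width: 0.996
```

Call:
play_rows --pt "0 0.03 0 0 0 0" --pt "0 0.04 0 0 0 0" --pt "0 0.04 0 0 0 0"

```text
t: 12.58
position: [0.4901, 0.3921, 0.0065]
ee_rot: [[0.774, -0.217, 0.594], [-0.633, -0.259, 0.73], [-0.005, -0.941, -0.338]]
contact_force: [0.3, -0.4, 0.3]
width: 0.997
```

Call:
play_rows --pt "0 0 0 0 0 0" --pt "0 0 0 0 0 0" --pt "0 0 0 0 0 0" --pt "0 0 0 0 0 0" --fingers 1 --force 70

```text
t: 13.08
position: [0.4907, 0.3927, 0.0072]
ee_rot: [[0.775, -0.216, 0.594], [-0.632, -0.258, 0.731], [-0.004, -0.942, -0.336]]
contact_force: [0.8, -0.4, 10.3]
width: 0.576
```

```bash
python3 - <<'E'
from h import *
s=arm_().state(); p=s['position'];R=s['ee_rot']; print(p,s['width'],s['contact_force'],R)
y=Rch_pick[:,1]; print('shift across',np.dot(p-C0,y),'along',np.dot(p-C0,e)); pc=C0+y*np.dot(p-C0,y)
# jaw axis aligns channel yaw: use measured tool, channel flat with y along -tool x (horizontal)
x=-R[:,0].copy(); x[2]=0; x/=np.linalg.norm(x); Rc=np.c_[cross(x,Z),x,Z]
lk=lock(R,p,Rc,pc); np.savez('lk1.npz',a=lk[0],b=lk[1])
Tm,pm=tcp_for(lk,Rch_st,S)
plan([(R,p+[0,0,.13]),(Tm,pm+[0,0,.10]),(Tm,pm+[0,0,.015]),(Tm,pm)],)
E
```

```text
[0.4907 0.3927 0.0072] 0.5763099423112806 [ 0.7966 -0.3501 10.3222] [[ 0.7748 -0.2159  0.5942]
 [-0.6322 -0.2581  0.7305]
 [-0.0044 -0.9417 -0.3364]]
shift across 0.0013104644474810957 along 0.029576161657025275
rows~2.1 [-0.0006, -0.1224, -0.0437, 0.0, 0.0, 0.0]
   -> [0.4907 0.3927 0.1372]
rows~4.5 [0.0422, -0.006, -0.0661, 0.7506, -0.3454, 0.161]
rows~4.5 [0.0152, -0.0577, -0.0512, 0.7506, -0.3454, 0.161]
   -> [0.48   0.2458 0.1926]
rows~1.4 [0.0, 0.0286, -0.08, 0.0, -0.0, -0.0]
   -> [0.48   0.2458 0.1076]
rows~0.2 [0.0, 0.005, -0.0141, -0.0, 0.0, -0.0]
   -> [0.48   0.2458 0.0926]
```

Call:
play_rows --pt "0 -0.122 -0.044 0 0 0" --pt "0 -0.122 -0.044 0 0 0" --pt "0 -0.122 -0.044 0 0 0"

```text
t: 13.45
position: [0.4925, 0.3934, 0.1405]
ee_rot: [[0.775, -0.211, 0.596], [-0.632, -0.254, 0.732], [-0.003, -0.944, -0.331]]
contact_force: [-0.7, 0.4, -1.1]
width: 0.577
```

Call:
play_rows --pt "0.042 -0.006 -0.066 0.75 -0.345 0.161" --pt "0.042 -0.006 -0.066 0.75 -0.345 0.161" --pt "0.042 -0.006 -0.066 0.75 -0.345 0.161" --pt "0.042 -0.006 -0.066 0.75 -0.345 0.161" --pt "0.042 -0.006 -0.066 0.75 -0.345 0.161"

```text
t: 14.08
position: [0.4819, 0.3197, 0.1623]
ee_rot: [[0.924, -0.004, 0.382], [-0.348, 0.405, 0.846], [-0.158, -0.914, 0.373]]
contact_force: [0.2, 0.7, -2.1]
width: 0.572
```

```bash
python3 - <<'E'
from h import *
s=arm_().state(); print(s['position'],s['joints'],s['width'],s['contact_force'])
l=np.load('lk1.npz'); Tm,pm=tcp_for((l['a'],l['b']),Rch_st,S)
plan([(Tm,pm+[0,0,.10])])
E
```

```text
[0.4819 0.3197 0.1623] [0.2777 0.4258 2.0075 0.65   0.701  0.1659] 0.5722317883823071 [ 0.1736  0.7089 -2.0695]
rows~4.8 [0.0192, -0.0576, -0.0519, 0.8005, -0.3744, 0.1583]
   -> [0.48   0.2458 0.1926]
```

Call:
play_rows --pt "0.019 -0.058 -0.052 0.8 -0.374 0.158" --pt "0.019 -0.058 -0.052 0.8 -0.374 0.158" --pt "0.019 -0.058 -0.052 0.8 -0.374 0.158" --pt "0.019 -0.058 -0.052 0.8 -0.374 0.158" --pt "0.019 -0.058 -0.052 0.8 -0.374 0.158"

```text
t: 14.7
position: [0.4807, 0.2457, 0.1937]
ee_rot: [[0.997, 0.014, 0.07], [-0.045, 0.882, 0.469], [-0.055, -0.471, 0.881]]
contact_force: [-0.9, 0.3, -2.2]
width: 0.573
```

```bash
python3 - <<'E'
from h import *
s=arm_().state(); print(s['position'],s['joints'],s['width'],s['contact_force'])
l=np.load('lk1.npz'); Tm,pm=tcp_for((l['a'],l['b']),Rch_st,S)
plan([(Tm,pm+[0,0,.10])]);plan([(Tm,pm+[0,0,.01]),(Tm,pm)])
im=arm_().read_camera("scene")[:,:,::-1]; cv2.imwrite('pics/c7.png',cv2.resize(im[90:270,270:470],None,fx=3,fy=3,interpolation=cv2.INTER_CUBIC))
E
```

```text
[0.4807 0.2457 0.1937] [-0.2341  0.6395  2.1435  1.1904  1.1881 -1.1299] 0.5727478080501747 [-0.8934  0.253  -2.1892]
rows~0.9 [-0.0006, 0.0007, -0.001, 0.1462, -0.0704, 0.0226]
   -> [0.48   0.2458 0.1926]
rows~1.5 [0.0043, 0.043, -0.0802, 0.1462, -0.0704, 0.0226]
   -> [0.48   0.2458 0.1026]
rows~0.2 [0.0, 0.0034, -0.0094, -0.0, -0.0, 0.0]
   -> [0.48   0.2458 0.0926]
```

View pics/c7.png

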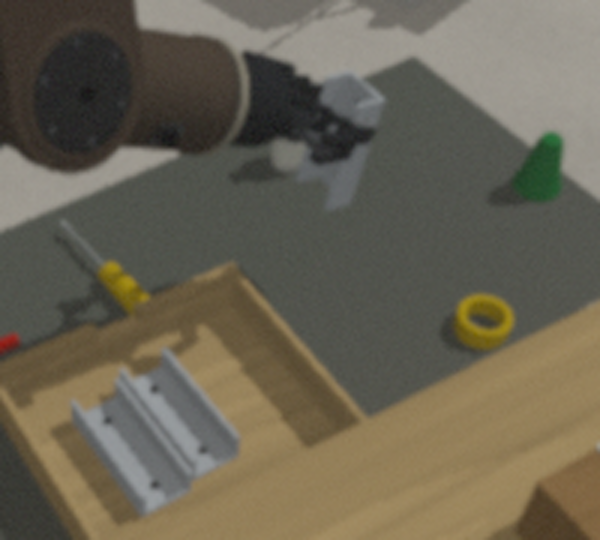

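Call:
play_rows --pt "0 0 0 0.146 -0.07 0.023" --pt "0.004 0.02 -0.04 0.146 -0.07 0.023" --pt "0.004 0.042 -0.079 0.146 -0.07 0.023" --pt "0.004 0.042 -0.079 0.146 -0.07 0.023"

```text
t: 15.25
position: [0.4773, 0.2462, 0.1014]
ee_rot: [[1.0, -0.01, 0.009], [0.006, 0.94, 0.342], [-0.012, -0.342, 0.94]]
contact_force: [-0.9, 1.3, -0.2]
width: 0.576
```

```bash
python3 - <<'E'
from h import *
s=arm_().state(); print(s['position'],s['joints'],s['width'],s['contact_force'])
l=np.load('lk1.npz'); Tm,pm=tcp_for((l['a'],l['b']),Rch_st,S)
plan([(Tm,pm)])
E
```

```text
[0.4773 0.2462 0.1014] [-0.2727  0.9305  2.1104  1.2542  1.2518 -1.4561] 0.5760652989998594 [-0.9044  1.2526 -0.2493]
rows~0.1 [0.0028, 0.0026, -0.0084, 0.0057, -0.0109, -0.0057]
   -> [0.48   0.2458 0.0926]
```

Call:
play_rows --pt "0.0 0.002 -0.005 0.006 -0.011 -0.006" --pt "0.0 0.003 -0.0075 0.006 -0.011 -0.006" --pt "0.0 0.003 -0.0075 0.006 -0.011 -0.006"

```text
t: 15.62
position: [0.4789, 0.2461, 0.0965]
ee_rot: [[1.0, -0.001, -0.009], [0.004, 0.942, 0.335], [0.008, -0.335, 0.942]]
contact_force: [-0.0, 0.4, -0.7]
width: 0.577
```

Call:
play_rows --pt "0 0.0007 -0.002 0 0 0" --pt "0 0.0007 -0.002 0 0 0"

```text
t: 15.88
position: [0.4787, 0.2461, 0.0937]
ee_rot: [[1.0, -0.001, -0.008], [0.004, 0.942, 0.335], [0.007, -0.335, 0.942]]
contact_force: [0.1, 0.4, -1.5]
width: 0.576
```

Call:
play_rows --pt "0 0.0005 -0.0014 0 0 0" --pt "0 0.0005 -0.0014 0 0 0"

```text
t: 16.12
position: [0.4787, 0.2462, 0.0924]
ee_rot: [[1.0, -0.001, -0.008], [0.003, 0.943, 0.334], [0.007, -0.334, 0.943]]
contact_force: [1.2, -1.8, 4.5]
width: 0.578
```

Call:
play_rows --pt "0 0.0005 -0.0014 0 0 0" --pt "0 0.0005 -0.0014 0 0 0"

```text
t: 16.38
position: [0.4788, 0.2465, 0.0922]
ee_rot: [[1.0, -0.0, -0.008], [0.003, 0.943, 0.332], [0.007, -0.332, 0.943]]
contact_force: [1.3, -3.2, 18.5]
width: 0.576
```

Call:
play_rows --pt "0 -0.0004 0.0012 0 0 0" --pt "0 -0.0004 0.0012 0 0 0"

```text
t: 16.62
position: [0.4787, 0.2462, 0.0923]
ee_rot: [[1.0, -0.001, -0.008], [0.003, 0.943, 0.334], [0.007, -0.334, 0.943]]
contact_force: [1.3, -1.3, 7.5]
width: 0.574
```

Call:
play_rows --pt "0 0 0 0 0 0" --pt "0 0 0 0 0 0" --pt "0 0 0 0 0 0" --pt "0 0 0 0 0 0" --fingers -1

```text
t: 17.12
position: [0.4786, 0.2461, 0.0917]
ee_rot: [[1.0, -0.001, -0.008], [0.004, 0.942, 0.335], [0.007, -0.335, 0.942]]
contact_force: [-0.8, -0.8, -0.8]
width: 0.999
```

Call:
play_rows --pt "0 -0.03 0 0 0 0" --pt "0 -0.08 0 0 0 0" --pt "0 -0.11 0 0 0 0" --pt "0 -0.11 0 0 0 0"

```text
t: 17.62
position: [0.4798, 0.1406, 0.129]
ee_rot: [[1.0, 0.002, -0.009], [0.001, 0.942, 0.336], [0.009, -0.336, 0.942]]
contact_force: [0.2, 0.1, -0.3]
width: 1.003
```

```bash
python3 - <<'E'
from h import *
a=arm_(); s=a.state(); R=s['ee_rot']; p=s['position']; print(p,s['joints'],s['contact_force'],s['width'])
im=a.read_camera("scene")[:,:,::-1]; im2=a.read_camera("top")[:,:,::-1]
f=lambda i,n:(lambda q:cv2.resize(i[q[1]-50:q[1]+30,q[0]-40:q[0]+40],None,fx=5,fy=5,interpolation=cv2.INTER_CUBIC))(proj(cal(n),[[.479,.25,.06]])[0].astype(int))
cv2.imwrite('pics/c8.png',np.hstack([f(im,'scene'),f(im2,'top')]))
# measured stand pose of channel
l=np.load('lk1.npz')
Rm=np.array([[1,-0.001,-.008],[.003,.943,.334],[.007,-.334,.943]]).T.T; 
U,_,V=np.linalg.svd(Rm); Rm=U@V
Rc=Rm@l['a']; pc=np.array([.4787,.2462,.0924])+Rm@l['b']; print('standing ch',Rc,pc)
# around to other side: vertical-down pose above, then regrasp pose
g=pc+.022*Rc[:,0]  # along x_ch (up)
T2=tool2(Rch_st,-1); 
tcp=np.array([pc[0],pc[1],0])+[0,0,pc[2]+.025]+T2[:,1]*.019
print('regrasp tcp',tcp,T2)
mid=down(0.0); 
print('mid wrist',wrist(mid,np.array([.5,.25,.28])))
plan([(mid,[.50,.22,.30]),(T2,tcp-.13*T2[:,1]),(T2,tcp)])
E
```

```text
[0.4798 0.1406 0.129 ] [-0.4703  0.8846  2.0487  1.0473  1.3277 -1.389 ] [ 0.2372  0.1411 -0.3227] 1.0031202169605802
standing ch [[-0.0071 -1.     -0.001 ]
 [-0.0027  0.0011 -1.    ]
 [ 1.     -0.0071 -0.0027]] [0.4789 0.2505 0.0628]
regrasp tcp [0.4789 0.2326 0.0813] [[ 1.      0.      0.    ]
 [-0.     -0.9397  0.342 ]
 [-0.     -0.342  -0.9397]]
mid wrist (np.float64(0.4636476090008061), array([0.5 , 0.25, 0.53]), array([0.    , 1.0416, 0.4636]))
rows~3.3 [0.0113, 0.0078, 0.0936, -0.6146, 0.0035, 0.0022]
rows~3.3 [0.011, -0.0477, 0.081, -0.6146, 0.0035, 0.0022]
   -> [0.5  0.22 0.3 ]
rows~3.3 [-0.0106, 0.0871, 0.0674, -0.6109, 0.0, -0.0]
rows~3.3 [-0.0106, 0.0327, 0.1052, -0.6109, 0.0, -0.0]
   -> [0.4789 0.3548 0.1258]
rows~2.1 [-0.0, 0.13, -0.0, -0.0, -0.0, 0.0]
   -> [0.4789 0.2326 0.0813]
```

View pics/c8.png

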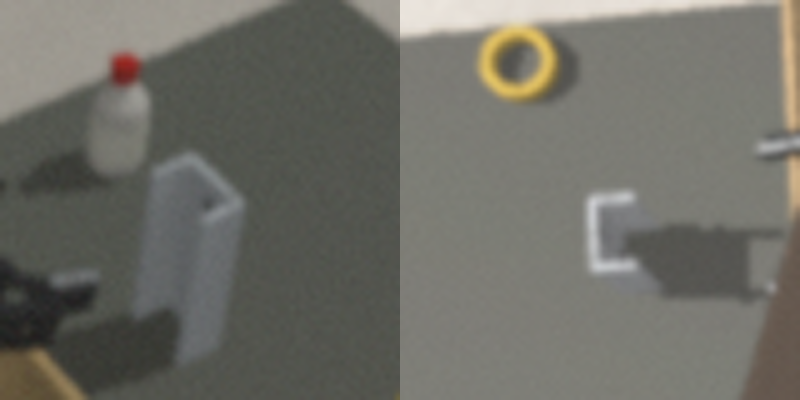

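Call:
play_rows --pt "0.011 0.008 0.094 -0.615 0 0" --pt "0.011 0.008 0.094 -0.615 0 0" --pt "0.011 0.008 0.094 -0.615 0 0" --pt "0.011 0.008 0.094 -0.615 0 0" --pt "0.011 0.008 0.094 -0.615 0 0"

```text
t: 18.35
position: [0.4883, 0.1842, 0.2161]
ee_rot: [[1.0, 0.004, -0.013], [0.009, 0.576, 0.817], [0.01, -0.817, 0.576]]
contact_force: [-0.3, 0.1, -0.3]
width: 1.003
```

Call:
play_rows --pt "0.011 -0.048 0.081 -0.615 0 0" --pt "0.011 -0.048 0.081 -0.615 0 0" --pt "0.011 -0.048 0.081 -0.615 0 0" --pt "0.011 -0.048 0.081 -0.615 0 0" --pt "0.011 -0.048 0.081 -0.615 0 0"

```text
t: 18.98
position: [0.4976, 0.2226, 0.2987]
ee_rot: [[1.0, 0.002, -0.01], [0.01, -0.002, 1.0], [0.002, -1.0, -0.002]]
contact_force: [-0.1, 0.4, 0.1]
width: 0.997
```

```bash
python3 - <<'E'
from h import *
s=arm_().state(); print(s['position'],s['joints'],s['ee_rot'])
T2=tool2(Rch_st,-1); tcp=np.array([.4789,.2326,.0813])
plan([(T2,tcp-.13*T2[:,1])])
E
```

```text
[0.4976 0.2226 0.2987] [ 0.3668  0.267   1.7542 -0.0031  1.1193  0.3582] [[ 0.9999  0.0021 -0.01  ]
 [ 0.01   -0.0022  0.9999]
 [ 0.0021 -1.     -0.0022]]
rows~3.3 [-0.0089, 0.0863, 0.0664, -0.6098, 0.0037, 0.004]
rows~3.3 [-0.009, 0.0328, 0.1038, -0.6098, 0.0037, 0.004]
   -> [0.4789 0.3548 0.1258]
```

Call:
play_rows --pt "-0.009 0.086 0.066 -0.61 0.004 0.004" --pt "-0.009 0.086 0.066 -0.61 0.004 0.004" --pt "-0.009 0.086 0.066 -0.61 0.004 0.004" --pt "-0.009 0.086 0.066 -0.61 0.004 0.004" --pt "-0.009 0.086 0.066 -0.61 0.004 0.004"

```text
t: 19.6
position: [0.4888, 0.2847, 0.211]
ee_rot: [[1.0, -0.006, -0.002], [-0.002, -0.575, 0.818], [-0.006, -0.818, -0.575]]
contact_force: [0.1, -0.6, -0.2]
width: 1.001
```

Call:
play_rows --pt "-0.009 0.033 0.104 -0.61 0.004 0.004" --pt "-0.009 0.033 0.104 -0.61 0.004 0.004" --pt "-0.009 0.033 0.104 -0.61 0.004 0.004" --pt "-0.009 0.033 0.104 -0.61 0.004 0.004" --pt "-0.009 0.033 0.104 -0.61 0.004 0.004"

```text
t: 20.23
position: [0.4815, 0.3502, 0.1251]
ee_rot: [[1.0, -0.01, 0.001], [-0.01, -0.94, 0.342], [-0.003, -0.342, -0.94]]
contact_force: [-0.8, -0.5, 0.5]
width: 0.999
```

```bash
python3 - <<'E'
from h import *
s=arm_().state(); print(s['position'],s['joints'],s['ee_rot'],s['contact_force'])
T2=tool2(Rch_st,-1); tcp=np.array([.4789,.2326,.0813])
plan([(T2,tcp-.05*T2[:,1]),(T2,tcp)])
E
```

```text
[0.4815 0.3502 0.1251] [ 0.9285  1.13    1.1678 -0.6306  1.9175  1.0799] [[ 0.9999 -0.0104  0.0009]
 [-0.0101 -0.9397  0.3418]
 [-0.0027 -0.3418 -0.9398]] [-0.7537 -0.4516  0.5034]
rows~1.2 [-0.0018, 0.0755, 0.001, 0.0002, -0.0009, -0.0104]
   -> [0.4789 0.2796 0.0984]
rows~0.8 [-0.0, 0.05, -0.0, -0.0, -0.0, 0.0]
   -> [0.4789 0.2326 0.0813]
```

Call:
play_rows --pt "-0.0018 0.05 0.001 0 -0.001 -0.01" --pt "-0.0018 0.0755 0.001 0 -0.001 -0.01" --pt "-0.0018 0.0755 0.001 0 -0.001 -0.01"

```text
t: 20.6
position: [0.48, 0.279, 0.1018]
ee_rot: [[1.0, -0.0, 0.005], [-0.002, -0.938, 0.346], [0.005, -0.346, -0.938]]
contact_force: [-0.8, 1.1, 0.2]
width: 0.997
```

Call:
play_rows --pt "0 0.03 0 0 0 0" --pt "0 0.05 0 0 0 0" --pt "0 0.05 0 0 0 0"

```text
t: 20.98
position: [0.4804, 0.2339, 0.0846]
ee_rot: [[1.0, 0.002, 0.006], [-0.0, -0.938, 0.345], [0.007, -0.345, -0.938]]
contact_force: [0.5, -0.0, 0.3]
width: 0.999
```

Call:
play_rows --pt "-0.0015 0 0 0 0 0" --pt "-0.0015 0 0 0 0 0" --pt "-0.0015 0 0 0 0 0" --pt "-0.0015 0 0 0 0 0" --pt "-0.0015 0 0 0 0 0" --fingers 1 --force 70

```text
t: 21.6
position: [0.479, 0.2354, 0.0843]
ee_rot: [[1.0, 0.006, 0.007], [0.003, -0.939, 0.343], [0.008, -0.343, -0.939]]
contact_force: [0.7, 2.8, 7.4]
width: 0.565
```

```bash
python3 - <<'E'
from h import *
s=arm_().state(); R=s['ee_rot'];p=s['position']; print(p,s['joints'],R,s['contact_force'],s['width'])
# channel: standing, y_ch parallel to -tool x in horizontal
x=-R[:,0].copy(); x[2]=0; x/=np.linalg.norm(x); Rc=np.c_[Z,x,cross(Z,x)]
pc=np.array([p[0],.2505,.063]); lk=lock(R,p,Rc,pc); np.savez('lk2.npz',a=lk[0],b=lk[1])
yd=0.0; A=np.array([.585,-.068]); B=np.array([.585,.0113-.023]); m=(A+B)/2; print('mid',m)
dst=np.array([.585,m[1],.022+.034]); Tp,pp=tcp_for(lk,Rch_place(yd),dst); print('place',Tp,pp,wrist(Tp,pp))
plan([(R,p+[0,0,.13]),(Tp,pp+[0,0,.12]),(Tp,pp+[0,0,.035]),(Tp,pp)])
E
```

```text
[0.479  0.2354 0.0843] [ 0.8465  1.0845  1.4533 -0.6831  1.686   1.1883] [[ 1.      0.0062  0.0067]
 [ 0.0035 -0.9394  0.3429]
 [ 0.0084 -0.3429 -0.9393]] [0.7013 2.8016 7.422 ] 0.5645475318062019
mid [ 0.585  -0.0399]
place [[-0.0084  0.3429  0.9393]
 [-1.     -0.0029 -0.0079]
 [ 0.     -0.9394  0.3429]] [ 0.5637 -0.0398  0.0409] (np.float64(-0.08157351895832093), array([ 0.4779, -0.0391,  0.2757]), array([0.0392, 0.6928, 1.4719]))
rows~2.1 [0.0011, -0.0446, -0.1221, 0.0, 0.0, 0.0]
   -> [0.479  0.2354 0.2143]
rows~3.7 [0.0278, 0.0924, -0.0145, 0.3991, 0.5191, 0.2441]
rows~3.7 [0.0596, 0.073, -0.0253, 0.3991, 0.5191, 0.2441]
rows~3.7 [0.0848, 0.0471, -0.0112, 0.3991, 0.5191, 0.2441]
   -> [ 0.5637 -0.0398  0.1609]
rows~1.4 [-0.0, 0.0798, -0.0291, 0.0, 0.0, 0.0]
   -> [ 0.5637 -0.0398  0.0759]
rows~0.6 [-0.0, 0.0329, -0.012, -0.0, -0.0, 0.0]
   -> [ 0.5637 -0.0398  0.0409]
```

Call:
play_rows --pt "0.001 -0.045 -0.122 0 0 0" --pt "0.001 -0.045 -0.122 0 0 0" --pt "0.001 -0.045 -0.122 0 0 0" --pt "0.001 -0.045 -0.122 0 0 0"

```text
t: 22.1
position: [0.4786, 0.2355, 0.2136]
ee_rot: [[1.0, 0.006, 0.006], [0.003, -0.939, 0.344], [0.008, -0.344, -0.939]]
contact_force: [0.6, 0.1, -2.4]
width: 0.564
```

Call:
play_rows --pt "0.028 0.092 -0.014 0.399 0.519 0.244" --pt "0.028 0.092 -0.014 0.399 0.519 0.244" --pt "0.028 0.092 -0.014 0.399 0.519 0.244" --pt "0.028 0.092 -0.014 0.399 0.519 0.244" --pt "0.028 0.092 -0.014 0.399 0.519 0.244"

```text
t: 22.72
position: [0.5071, 0.1432, 0.1954]
ee_rot: [[0.841, -0.119, 0.528], [-0.451, -0.694, 0.561], [0.3, -0.71, -0.637]]
contact_force: [-0.3, -0.2, -2.0]
width: 0.563
```

Call:
play_rows --pt "0.06 0.073 -0.025 0.399 0.519 0.244" --pt "0.06 0.073 -0.025 0.399 0.519 0.244" --pt "0.06 0.073 -0.025 0.399 0.519 0.244" --pt "0.06 0.073 -0.025 0.399 0.519 0.244" --pt "0.06 0.073 -0.025 0.399 0.519 0.244"

```text
t: 23.35
position: [0.5345, 0.0516, 0.1769]
ee_rot: [[0.445, 0.012, 0.896], [-0.845, -0.326, 0.424], [0.297, -0.945, -0.135]]
contact_force: [0.0, -0.6, -1.6]
width: 0.567
```

```bash
python3 - <<'E'
from h import *
s=arm_().state(); print(s['position'],s['joints'],s['contact_force'],s['width'])
l=np.load('lk2.npz'); Tp,pp=tcp_for((l['a'],l['b']),Rch_place(0),[.585,-.040,.056])
plan([(Tp,pp+[0,0,.12])])
E
```

```text
[0.5345 0.0516 0.1769] [ 0.2607  0.442   1.885  -0.4075  0.9323  1.6329] [ 0.041  -0.5869 -1.6157] 0.5665228670403107
rows~3.8 [0.0855, 0.0453, -0.0105, 0.4037, 0.5207, 0.2448]
   -> [ 0.5637 -0.0399  0.1609]
```

Call:
play_rows --pt "0.085 0.045 -0.01 0.404 0.521 0.245" --pt "0.085 0.045 -0.01 0.404 0.521 0.245" --pt "0.085 0.045 -0.01 0.404 0.521 0.245" --pt "0.085 0.045 -0.01 0.404 0.521 0.245" --pt "0.085 0.045 -0.01 0.404 0.521 0.245"

```text
t: 23.98
position: [0.5632, -0.0378, 0.1595]
ee_rot: [[-0.007, 0.341, 0.94], [-1.0, -0.0, -0.008], [-0.002, -0.94, 0.341]]
contact_force: [0.3, 0.7, -2.1]
width: 0.564
```

```bash
python3 - <<'E'
from h import *
s=arm_().state(); print(s['position'],s['ee_rot'],s['joints'],s['contact_force'],s['width'])
l=np.load('lk2.npz'); Tp,pp=tcp_for((l['a'],l['b']),Rch_place(0),[.585,-.040,.056])
plan([(Tp,pp+[0,0,.04])]);plan([(Tp,pp+[0,0,.04]),(Tp,pp)])
im=arm_().read_camera("scene")[:,:,::-1]; cv2.imwrite('pics/c9.png',cv2.resize(im[160:290,230:400],None,fx=4.5,fy=4.5,interpolation=cv2.INTER_CUBIC))
E
```

```text
[ 0.5632 -0.0378  0.1595] [[-0.0075  0.3407  0.9401]
 [-1.     -0.0002 -0.0079]
 [-0.0025 -0.9402  0.3407]] [-0.1555  0.3297  2.1602  0.1719  0.3122  1.2686] [ 0.3194  0.6594 -2.0966] 0.5639206044298751
rows~1.3 [0.0023, 0.0741, -0.0263, 0.0023, 0.0, -0.0027]
   -> [ 0.5637 -0.0399  0.0809]
rows~1.3 [0.0023, 0.0741, -0.0263, 0.0023, 0.0, -0.0027]
   -> [ 0.5637 -0.0399  0.0809]
rows~0.6 [-0.0, 0.0376, -0.0137, -0.0, 0.0, 0.0]
   -> [ 0.5637 -0.0399  0.0409]
```

View pics/c9.png

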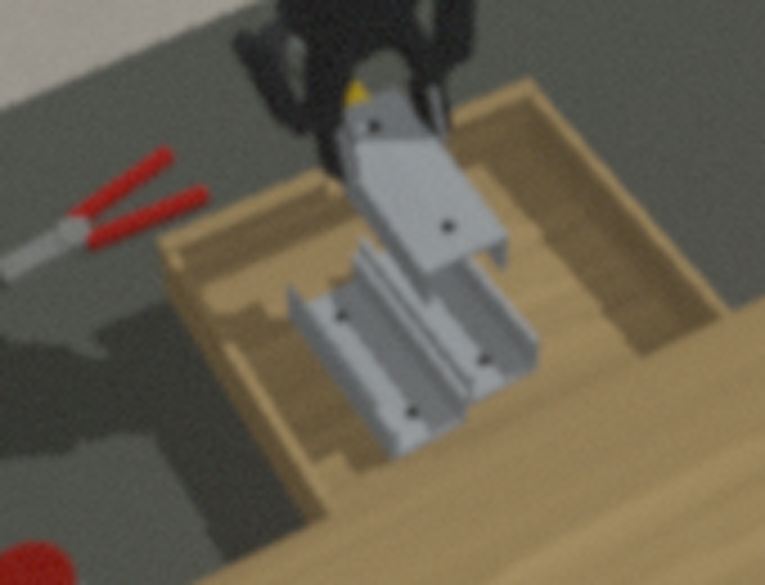

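```bash
cat >> h.py <<'E'
D=[([1.2544,.4808,1.5968,0,1.0651,-.0466],[.1731,.6261,.2307]),([-.0318,.4098,1.7674,-.0007,.9609,1.5396],[.5892,.0114,.2172]),
([.4757,.3537,2.2498,.5653,.2561,.6337],[.4277,.3112,.1295]),([.6757,.8114,1.3707,-.0456,1.2563,1.3688],[.5141,.4303,.0914]),
([.2777,.4258,2.0075,.65,.701,.1659],[.4819,.3197,.1623]),([-.2341,.6395,2.1435,1.1904,1.1881,-1.1299],[.4807,.2457,.1937]),
([-.2727,.9305,2.1104,1.2542,1.2518,-1.4561],[.4773,.2462,.1014]),([.9285,1.13,1.1678,-.6306,1.9175,1.0799],[.4815,.3502,.1251]),
([.2607,.442,1.885,-.4075,.9323,1.6329],[.5345,.0516,.1769]),([-.1555,.3297,2.1602,.1719,.3122,1.2686],[.5632,-.0378,.1595]),
([.8465,1.0845,1.4533,-.6831,1.686,1.1883],[.479,.2354,.0843]),([.3668,.267,1.7542,-.0031,1.1193,.3582],[.4976,.2226,.2987])]
def fkp(q,k):
    r0,h,L1,a2,L2,L3,off=k; E=Ro.from_euler
    A=E('z',q[0]); B=A*E('y',q[1]); Cc=B*E('y',q[2])
    W=Cc*E('z',q[3])*E('y',q[4])*E('z',q[5]); F=W.as_matrix()
    return A.apply([r0,off,h])+B.apply([0,0,L1])+Cc.apply([a2,0,L2])+F[:,2]*L3, np.c_[-F[:,0],F[:,2],F[:,1]]
from scipy.optimize import least_squares
def kfit():
    return least_squares(lambda k:np.concatenate([fkp(q,k)[0]-p for q,p in D]),[0,.3,.4,0,.4,.25,.03])
def ik(T,p,q0,k):
    def f(q):
        a,R=fkp(q,k); return np.r_[(a-p)*5,Ro.from_matrix(R.T@T).as_rotvec()]
    return least_squares(f,q0,bounds=([-2.75,-.82,.23,-1.56,.09,-2.92],[2.75,2.05,2.67,4.7,2.69,2.92]))
E
python3 - <<'E'
from h import *
r=kfit(); print(r.x,np.abs(r.fun).max())
l=np.load('lk2.npz'); q=arm_().state()['joints']
for x in(.585,.595,.605):
  for z in(.04,.0):
    Tp,pp=tcp_for((l['a'],l['b']),Rch_place(0),[x,-.040,.056+z]); s=ik(Tp,pp,q,r.x); print(x,z,s.x,s.cost)
E
```

```text
[-0.0009  0.3184  0.5975  0.0326  0.4461  0.3717  0.0303] 0.0034940668912299966
0.585 0.04 [-0.1582  0.4828  2.2192  0.503   0.1063  0.9294] 2.1194705666567983e-26
0.585 0.0 [-0.1754  0.5722  2.2547  2.1356  0.09   -0.7225] 0.0003503538384957138
0.595 0.04 [-0.1547  0.4908  2.1974  0.4386  0.1179  0.9974] 1.0297592015978803e-19
0.595 0.0 [-0.1757  0.5728  2.201   1.1174  0.09    0.2965] 0.000449970786622452
0.605 0.04 [-0.1513  0.499   2.1755  0.3864  0.1299  1.053 ] 6.838354392565378e-19
0.605 0.0 [-0.1638  0.5788  2.1764  0.8508  0.09    0.5748] 0.00030722974690504666
```

```bash
python3 - <<'E'
from h import *
k=kfit().x; st=arm_().state(); q=st['joints']
l=np.load('lk2.npz'); P=[]
for i,(yd,z) in enumerate([(0,.13),(.79,.13),(1.57,.13),(2.36,.13),(np.pi,.13),(np.pi,.05),(np.pi,0)]):
    Tp,pp=tcp_for((l['a'],l['b']),Rch_place(yd),[.585,-.040,.056+z]); s=ik(Tp,pp,q,k); q=s.x; print(yd,z,s.x,s.cost); P.append((Tp,pp))
plan(P[1:5])
E
```

```text
0 0.13 [-0.1582  0.3104  2.151   0.155   0.3376  1.2836] 2.0444837622650412e-19
0.79 0.13 [-0.354   0.3857  2.0179  0.5346  0.6564  0.0209] 8.426243504450772e-23
1.57 0.13 [-0.3622  0.5213  1.7627  0.3877  1.0182 -0.5849] 2.460948974918447e-27
2.36 0.13 [-0.251   0.6369  1.5337  0.1848  1.2794 -1.1126] 9.528657934278767e-30
3.141592653589793 0.13 [-0.0973  0.6767  1.453  -0.0311  1.3607 -1.6478] 3.455344758437519e-26
3.141592653589793 0.05 [-0.0973  0.7629  1.5014 -0.0323  1.2262 -1.6433] 1.1081946658904365e-24
3.141592653589793 0 [-0.0973  0.8233  1.5194 -0.0334  1.1478 -1.6406] 9.686923783744498e-30
rows~4.2 [0.0173, -0.0081, 0.0091, 0.0016, -0.7392, 0.2685]
   -> [ 0.5699 -0.0551  0.1709]
rows~4.2 [0.015, 0.0021, 0.0059, -0.0, -0.7327, 0.2675]
   -> [ 0.5849 -0.0613  0.1709]
rows~4.2 [0.0151, 0.0022, 0.006, 0.0, -0.7421, 0.2709]
   -> [ 0.6001 -0.0551  0.1709]
rows~4.2 [0.015, 0.0022, 0.0059, 0.0, -0.7342, 0.268]
   -> [ 0.6063 -0.0401  0.1709]
```

Near the bottom, this lean runs joint 5 into its limit. I'll turn the held channel half round in the air, so the tool leans away from the robot and has plenty of range.

Call:
play_rows --pt "0.017 -0.008 0.009 0.002 -0.739 0.268" --pt "0.017 -0.008 0.009 0.002 -0.739 0.268" --pt "0.017 -0.008 0.009 0.002 -0.739 0.268" --pt "0.017 -0.008 0.009 0.002 -0.739 0.268" --pt "0.017 -0.008 0.009 0.002 -0.739 0.268"

```text
t: 24.65
position: [0.5705, -0.0543, 0.1717]
ee_rot: [[0.708, 0.245, 0.663], [-0.706, 0.242, 0.665], [0.002, -0.939, 0.344]]
contact_force: [1.0, -0.6, -2.6]
width: 0.564
```

Call:
play_rows --pt "0.015 0.002 0.006 0 -0.733 0.268" --pt "0.015 0.002 0.006 0 -0.733 0.268" --pt "0.015 0.002 0.006 0 -0.733 0.268" --pt "0.015 0.002 0.006 0 -0.733 0.268" --pt "0.015 0.002 0.006 0 -0.733 0.268"

```text
t: 25.28
position: [0.586, -0.0615, 0.1715]
ee_rot: [[1.0, 0.006, 0.01], [-0.011, 0.341, 0.94], [0.002, -0.94, 0.341]]
contact_force: [0.9, 0.3, -1.9]
width: 0.565
```

```bash
python3 - <<'E'
from h import *
st=arm_().state(); print(st['position'],st['joints'],st['ee_rot'],st['width'])
l=np.load('lk2.npz')
plan([tcp_for((l['a'],l['b']),Rch_place(yd),[.585,-.040,.056+.13]) for yd in (2.36,np.pi)])
E
```

```text
[ 0.586  -0.0615  0.1715] [-0.3616  0.52    1.761   0.3873  1.0178 -0.5818] [[ 0.9999  0.0058  0.0101]
 [-0.0115  0.3415  0.9398]
 [ 0.002  -0.9399  0.3415]] 0.564732852481554
rows~4.2 [0.014, 0.0029, 0.006, 0.0022, -0.7438, 0.2729]
   -> [ 0.6001 -0.0551  0.1709]
rows~4.2 [0.015, 0.0022, 0.0059, -0.0, -0.7342, 0.268]
   -> [ 0.6063 -0.0401  0.1709]
```

Call:
play_rows --pt "0.014 0.003 0.006 0.002 -0.744 0.273" --pt "0.014 0.003 0.006 0.002 -0.744 0.273" --pt "0.014 0.003 0.006 0.002 -0.744 0.273" --pt "0.014 0.003 0.006 0.002 -0.744 0.273" --pt "0.014 0.003 0.006 0.002 -0.744 0.273"

```text
t: 25.9
position: [0.5998, -0.0547, 0.1714]
ee_rot: [[0.713, -0.238, -0.659], [0.701, 0.245, 0.67], [0.001, -0.94, 0.342]]
contact_force: [0.5, -0.0, -0.7]
width: 0.56
```

Call:
play_rows --pt "0.015 0.002 0.006 0 -0.734 0.268" --pt "0.015 0.002 0.006 0 -0.734 0.268" --pt "0.015 0.002 0.006 0 -0.734 0.268" --pt "0.015 0.002 0.006 0 -0.734 0.268" --pt "0.015 0.002 0.006 0 -0.734 0.268"

```text
t: 26.52
position: [0.6058, -0.0396, 0.172]
ee_rot: [[0.016, -0.339, -0.941], [1.0, 0.006, 0.014], [0.001, -0.941, 0.339]]
contact_force: [0.2, 1.0, -1.1]
width: 0.563
```

```bash
python3 - <<'E'
from h import *
st=arm_().state(); print(st['position'],st['joints'],st['ee_rot'],st['width'])
l=np.load('lk2.npz')
plan([tcp_for((l['a'],l['b']),Rch_place(np.pi),[.585,-.040,.056+z]) for z in (.045,.012,0)])
E
```

```text
[ 0.6058 -0.0396  0.172 ] [-0.0984  0.6726  1.4551 -0.0279  1.3592 -1.6431] [[ 0.0157 -0.3393 -0.9406]
 [ 0.9999  0.0061  0.0145]
 [ 0.0008 -0.9407  0.3393]] 0.5625775488265383
rows~1.4 [-0.0006, 0.0809, -0.0297, 0.0038, -0.0066, 0.0033]
   -> [ 0.6063 -0.0401  0.0859]
rows~0.5 [-0.0, 0.031, -0.0113, 0.0, -0.0, -0.0]
   -> [ 0.6063 -0.0401  0.0529]
rows~0.2 [-0.0, 0.0113, -0.0041, 0.0, 0.0, 0.0]
   -> [ 0.6063 -0.0401  0.0409]
```

Call:
play_rows --pt "0 0.05 -0.018 0.004 -0.007 0.003" --pt "0 0.081 -0.03 0.004 -0.007 0.003" --pt "0 0.081 -0.03 0.004 -0.007 0.003"

```text
t: 26.9
position: [0.6049, -0.0403, 0.0839]
ee_rot: [[0.012, -0.347, -0.938], [1.0, 0.006, 0.011], [0.002, -0.938, 0.347]]
contact_force: [-0.5, 0.6, -1.1]
width: 0.563
```

Call:
play_rows --pt "0 0.015 -0.006 0 0 0" --pt "0 0.031 -0.011 0 0 0" --pt "0 0.031 -0.011 0 0 0"

```text
t: 27.28
position: [0.6057, -0.04, 0.052]
ee_rot: [[0.008, -0.344, -0.939], [1.0, 0.005, 0.007], [0.002, -0.939, 0.344]]
contact_force: [-0.1, -0.4, -2.0]
width: 0.564
```

Call:
play_rows --pt "0 0.004 -0.0015 0 0 0" --pt "0 0.007 -0.0025 0 0 0" --pt "0 0.007 -0.0025 0 0 0"

```text
t: 27.65
position: [0.6064, -0.04, 0.0455]
ee_rot: [[0.007, -0.343, -0.939], [1.0, 0.005, 0.006], [0.002, -0.939, 0.343]]
contact_force: [0.4, 0.3, -1.3]
width: 0.563
```

Call:
play_rows --pt "0 0.0025 -0.001 0 0 0" --pt "0 0.0035 -0.0012 0 0 0" --pt "0 0.0035 -0.0012 0 0 0"

```text
t: 28.02
position: [0.6068, -0.0401, 0.0433]
ee_rot: [[0.007, -0.342, -0.94], [1.0, 0.005, 0.006], [0.002, -0.94, 0.342]]
contact_force: [-1.3, -0.1, 17.6]
width: 0.563
```

Call:
play_rows --pt "0 0.0013 -0.0005 0 0 0" --pt "0 0.0013 -0.0005 0 0 0"

```text
t: 28.28
position: [0.6072, -0.0401, 0.0431]
ee_rot: [[0.007, -0.341, -0.94], [1.0, 0.004, 0.006], [0.002, -0.94, 0.341]]
contact_force: [-2.1, -0.3, 33.5]
width: 0.567
```

Call:
play_rows --pt "0 -0.0023 0.0008 0 0 0" --pt "0 -0.0023 0.0008 0 0 0"

```text
t: 28.52
position: [0.6068, -0.0401, 0.0433]
ee_rot: [[0.007, -0.342, -0.94], [1.0, 0.005, 0.006], [0.002, -0.94, 0.342]]
contact_force: [1.0, -0.1, 10.5]
width: 0.565
```

Call:
play_rows --pt "0 0 0 0 0 0" --pt "0 0 0 0 0 0" --pt "0 0 0 0 0 0" --fingers -0.3

```text
t: 28.9
position: [0.6063, -0.04, 0.0426]
ee_rot: [[0.007, -0.343, -0.939], [1.0, 0.005, 0.006], [0.002, -0.939, 0.343]]
contact_force: [-0.2, -0.4, 0.0]
width: 0.648
```

Call:
play_rows --pt "0 -0.02 0 0 0 0" --pt "0 -0.06 0 0 0 0" --pt "0 -0.12 0 0 0 0" --pt "0 -0.14 0 0 0 0" --pt "0 -0.14 0 0 0 0"

```text
t: 29.52
position: [0.6555, -0.0408, 0.1756]
ee_rot: [[0.007, -0.34, -0.94], [1.0, 0.004, 0.006], [0.002, -0.94, 0.34]]
contact_force: [-0.5, -0.3, -1.1]
width: 0.648
```

```bash
python3 - <<'E'
from h import *
st=arm_().state(); print(st['position'],st['joints'],st['contact_force'],st['width'])
im=arm_().read_camera("scene")[:,:,::-1]; cv2.imwrite('pics/c10.png',cv2.resize(im[150:290,220:400],None,fx=4.4,fy=4.2,interpolation=cv2.INTER_CUBIC))
k=kfit().x; q=st['joints']
# push poses: tool down, fingers shut, jaw along world y
for P in([.44,-.06,.25],[.44,-.06,.04],[.69,-.06,.04]):
    s=ik(down(np.pi/2),np.array(P),q,k); print(P,s.x,s.cost)
plan([(down(np.pi/2),[.55,-.05,.24]),(down(np.pi/2),[.435,-.05,.20]),(down(np.pi/2),[.435,-.05,.045])])
E
```

```text
[ 0.6555 -0.0408  0.1756] [-0.0929  0.7394  1.3091 -0.0275  1.4393 -1.6483] [-0.517  -0.2904 -1.0573] 0.6477841683581398
[0.44, -0.06, 0.25] [-0.2039  0.1678  2.0232 -0.      0.9506 -1.7747] 8.540424333303274e-28
[0.44, -0.06, 0.04] [-0.2039  0.5258  2.2151 -0.      0.4007 -1.7747] 1.1660692135730397e-26
[0.69, -0.06, 0.04] [-0.1305  0.7494  1.6263 -0.      0.7659 -1.7013] 3.725866692251897e-21
rows~2.0 [-0.0099, -0.0262, 0.1206, -0.3498, -0.0069, 0.0034]
   -> [ 0.55 -0.05  0.24]
rows~1.9 [-0.0, 0.04, 0.115, -0.0, -0.0, 0.0]
   -> [ 0.435 -0.05   0.2  ]
rows~2.5 [-0.0, 0.155, 0.0, -0.0, 0.0, 0.0]
   -> [ 0.435 -0.05   0.045]
```

View pics/c10.png

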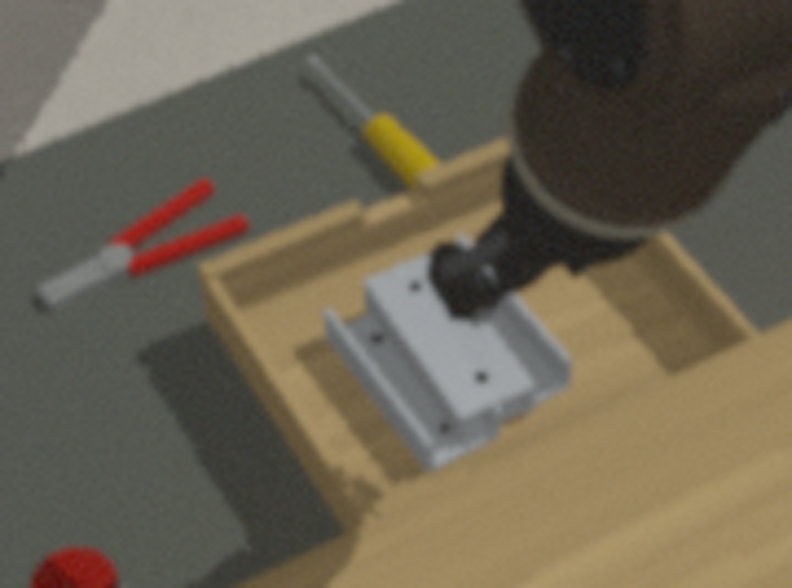

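The flipped channel sits fully down across the two, with a leg in each and its ends about level. Next I push the drawer shut with closed fingers.

Call:
play_rows --pt "0.005 -0.026 0.12 -0.35 -0.007 0.003" --pt "0.005 -0.026 0.12 -0.35 -0.007 0.003" --pt "0.005 -0.026 0.12 -0.35 -0.007 0.003" --pt "0.005 -0.026 0.12 -0.35 -0.007 0.003" --fingers 1

```text
t: 30.08
position: [0.5477, -0.0349, 0.2401]
ee_rot: [[0.0, -0.0, -1.0], [1.0, 0.001, 0.0], [0.001, -1.0, 0.0]]
contact_force: [0.2, 0.5, 0.5]
width: 0.005
```

Call:
play_rows --pt "0 0.04 0.115 0 0 0" --pt "0 0.04 0.115 0 0 0" --pt "0 0.04 0.115 0 0 0" --pt "0 0.04 0.115 0 0 0"

```text
t: 30.58
position: [0.4366, -0.0352, 0.1994]
ee_rot: [[0.0, -0.001, -1.0], [1.0, 0.001, 0.0], [0.001, -1.0, 0.001]]
contact_force: [0.4, 0.4, -1.0]
width: -0.0
```

```bash
python3 - <<'E'
from h import *
st=arm_().state(); print(st['position'],st['joints'],st['width'])
plan([(down(np.pi/2-.04),[.432,-.035,.035])])
E
```

```text
[ 0.4366 -0.0352  0.1994] [-0.1501  0.2282  2.0956  0.0007  0.8188 -1.7211] -0.0003197142776604033
rows~2.6 [0.0001, 0.1644, 0.0044, -0.0009, 0.0398, 0.0006]
   -> [ 0.432 -0.035  0.035]
```

Call:
play_rows --pt "0 0.05 0.004 0 0.04 0" --pt "0 0.11 0.004 0 0.04 0" --pt "0 0.164 0.004 0 0.04 0" --pt "0 0.164 0.004 0 0.04 0"

```text
t: 31.08
position: [0.4303, -0.0347, 0.0326]
ee_rot: [[0.04, -0.007, -0.999], [0.999, 0.002, 0.04], [0.001, -1.0, 0.007]]
contact_force: [-0.2, 0.9, 0.2]
width: 0.003
```

Call:
play_rows --pt "0 0 -0.01 0 0 0" --pt "0 0 -0.02 0 0 0" --pt "0 0 -0.03 0 0 0" --pt "0 0 -0.04 0 0 0" --pt "0 0 -0.05 0 0 0"

```text
t: 31.7
position: [0.4823, -0.037, 0.0364]
ee_rot: [[0.04, 0.0, -0.999], [0.999, 0.0, 0.04], [0.0, -1.0, -0.0]]
contact_force: [-3.2, 0.5, 1.3]
width: -0.0
```

Call:
play_rows --pt "0 0 -0.012 0 0 0" --pt "0 0 -0.025 0 0 0" --pt "0 0 -0.038 0 0 0" --pt "0 0 -0.051 0 0 0" --pt "0 0 -0.064 0 0 0"

```text
t: 32.33
position: [0.5464, -0.0395, 0.0358]
ee_rot: [[0.04, -0.0, -0.999], [0.999, 0.001, 0.04], [0.001, -1.0, 0.0]]
contact_force: [-2.6, 1.2, 0.0]
width: 0.001
```

Call:
play_rows --pt "0 0 -0.013 0 0 0" --pt "0 0 -0.026 0 0 0" --pt "0 0 -0.039 0 0 0" --pt "0 0 -0.052 0 0 0" --pt "0 0 -0.064 0 0 0"

```text
t: 32.95
position: [0.6104, -0.0421, 0.0359]
ee_rot: [[0.04, -0.0, -0.999], [0.999, 0.001, 0.04], [0.0, -1.0, 0.0]]
contact_force: [-2.9, 2.3, -0.1]
width: 0.001
```

Call:
play_rows --pt "0 0 -0.009 0 0 0" --pt "0 0 -0.018 0 0 0" --pt "0 0 -0.026 0 0 0" --pt "0 0 -0.033 0 0 0" --pt "0 0 -0.038 0 0 0"

```text
t: 33.58
position: [0.6479, -0.0437, 0.036]
ee_rot: [[0.04, 0.0, -0.999], [0.999, 0.0, 0.04], [0.0, -1.0, -0.0]]
contact_force: [-3.0, 0.4, 0.7]
width: 0.003
```

Call:
play_rows --pt "0 0 -0.004 0 0 0" --pt "0 0 -0.008 0 0 0" --pt "0 0 -0.011 0 0 0"

```text
t: 33.95
position: [0.6587, -0.0441, 0.036]
ee_rot: [[0.04, -0.0, -0.999], [0.999, 0.0, 0.04], [0.0, -1.0, 0.0]]
contact_force: [-3.1, 1.1, 1.4]
width: -0.001
```

Call:
play_rows --pt "0 0 -0.004 0 0 0" --pt "0 0 -0.008 0 0 0" --pt "0 0 -0.01 0 0 0"

```text
t: 34.33
position: [0.6688, -0.0445, 0.0359]
ee_rot: [[0.04, 0.0, -0.999], [0.999, 0.0, 0.04], [0.0, -1.0, -0.0]]
contact_force: [-2.6, 0.8, 1.3]
width: -0.002
```

Call:
play_rows --pt "0 0 -0.003 0 0 0" --pt "0 0 -0.006 0 0 0"

```text
t: 34.58
position: [0.6746, -0.0447, 0.0359]
ee_rot: [[0.04, -0.0, -0.999], [0.999, 0.001, 0.04], [0.001, -1.0, 0.0]]
contact_force: [-3.2, 2.4, 0.7]
width: -0.0
```

Call:
play_rows --pt "0 0 -0.003 0 0 0" --pt "0 0 -0.005 0 0 0"

```text
t: 34.83
position: [0.6797, -0.0449, 0.0359]
ee_rot: [[0.04, 0.0, -0.999], [0.999, 0.001, 0.04], [0.001, -1.0, 0.0]]
contact_force: [-1.6, 1.0, 0.2]
width: 0.001
```

Call:
play_rows --pt "0 0 -0.003 0 0 0" --pt "0 0 -0.004 0 0 0"

```text
t: 35.08
position: [0.6832, -0.045, 0.0358]
ee_rot: [[0.04, -0.001, -0.999], [0.999, 0.001, 0.04], [0.0, -1.0, 0.001]]
contact_force: [-7.6, -0.2, 3.5]
width: -0.001
```

Call:
play_rows --pt "0 0 -0.002 0 0 0" --pt "0 0 -0.002 0 0 0"

```text
t: 35.33
position: [0.683, -0.045, 0.0353]
ee_rot: [[0.04, -0.005, -0.999], [0.999, 0.001, 0.04], [0.001, -1.0, 0.005]]
contact_force: [-14.0, -0.3, 4.1]
width: -0.002
```

Call:
play_rows --pt "0 0 0.06 0 0 0" --pt "0 0 0.06 0 0 0" --pt "0 -0.2 0.06 0 0 0" --pt "0 -0.2 0.06 0 0 0" --pt "0 -0.2 0.06 0 0 0"

```text
t: 35.95
position: [0.6261, -0.043, 0.2258]
ee_rot: [[0.04, 0.001, -0.999], [0.999, 0.0, 0.04], [0.0, -1.0, -0.001]]
contact_force: [0.4, -0.1, 0.0]
width: 0.005
```

Call:
play_rows --pt "0 -0.1 0.1 0 0 0" --pt "0 -0.1 0.1 0 0 0" --pt "0 -0.1 0.1 0 0 0" --pt "0 -0.1 0.1 0 0 0"

```text
t: 36.45
position: [0.5263, -0.039, 0.3245]
ee_rot: [[0.04, 0.003, -0.999], [0.999, 0.0, 0.04], [0.0, -1.0, -0.003]]
contact_force: [0.4, 0.4, -0.7]
width: 0.002
```

```bash
python3 - <<'E'
from h import *
a=arm_(); st=a.state(); print(st['t'],st['position'],st['contact_force'])
n='scene'; im=a.read_camera(n); cv2.imwrite('pics/c11.png',im[:,:,::-1]); c=cal(n)
o=cv2.cvtColor(cv2.imread('pics/scene0.png'),cv2.COLOR_BGR2RGB)
# bystander displacement: template match old vs new
for nm,p in dict(thread=(.511,.498,.03),jar=(.628,-.304,.03),tape=(.632,.308,.01),oil=(.333,.293,.04),tube=(.334,-.317,.05),bits=(.468,-.493,.02),sdr=(.44,.035,.015),pliers=(.392,-.16,.005)).items():
    u,v=proj(c,[p])[0].astype(int); t=o[v-9:v+10,u-9:u+10]; w=im[v-19:v+20,u-19:u+20]
    r=cv2.matchTemplate(w,t,cv2.TM_CCOEFF_NORMED); _,m,_,l=cv2.minMaxLoc(r); print(nm,(u,v),'score',round(m,2),'shift px',l[0]-10,l[1]-10)
# drawer front line against the neighbouring fronts: brightness along x at two y in both cameras
for y in(.04,.0,-.08):
    X=[[x,y-0.04*(x-.69),.065] for x in np.arange(.64,.72,.006)]
    uv=proj(c,X); print('y',y,[int(im[int(round(b)),int(round(a_))].sum()/3) for a_,b in uv])
E
```

```text
36.45 [ 0.5263 -0.039   0.3245] [ 0.3645  0.43   -0.6537]
thread (np.int64(448), np.int64(146)) score 0.99 shift px 0 0
jar (np.int64(237), np.int64(294)) score 0.99 shift px 0 0
tape (np.int64(428), np.int64(197)) score 0.99 shift px 0 0
oil (np.int64(365), np.int64(135)) score 1.0 shift px 0 0
tube (np.int64(187), np.int64(210)) score 0.96 shift px 0 0
bits (np.int64(141), np.int64(283)) score 0.9 shift px 0 0
sdr (np.int64(316), np.int64(192)) score 0.72 shift px 6 7
pliers (np.int64(250), np.int64(211)) score 0.99 shift px 0 0
y 0.04 [77, 80, 77, 79, 78, 80, 78, 81, 109, 117, 118, 116, 118, 117]
y 0.0 [79, 78, 78, 79, 75, 78, 77, 83, 115, 116, 118, 118, 116, 117]
y -0.08 [76, 77, 79, 78, 77, 81, 76, 86, 112, 119, 118, 118, 118, 119]
```

```bash
python3 - <<'E'
from h import *
for f in('scene0','c11'):
    im=cv2.imread(f'pics/{f}.png'); h=cv2.cvtColor(im,cv2.COLOR_BGR2HSV)[165:205,290:340]
    m=cv2.inRange(h,(18,160,60),(35,255,255)); M=np.argwhere(m); print(f,len(M),M.mean(0)+[165,290],M.min(0),M.max(0))
a=arm_(); c=cal('top'); im=a.read_camera('top').astype(int)
for y in(.3,.08,0,-.08,-.3):   # unit/drawer front edge profile in the top view
    X=[[x,y,.065] for x in np.arange(.66,.72,.004)]; print(y,[int(im[int(round(v)),int(round(u))].sum()/3) for u,v in proj(c,X)])
E
```

```text
scene0 116 [184.5776 309.8707] [13 13] [27 27]
c11 196 [188.3367 313.3827] [13 13] [33 33]
0.3 [225, 225, 225, 225, 226, 220, 191, 154, 125, 108, 106, 104, 106, 126, 162]
0.08 [226, 226, 221, 194, 166, 141, 120, 106, 107, 113, 126, 129, 143, 169, 181]
0 [187, 171, 154, 132, 95, 65, 56, 58, 57, 59, 61, 63, 62, 62, 61]
-0.08 [67, 62, 57, 57, 58, 64, 63, 69, 71, 72, 76, 76, 77, 82, 81]
-0.3 [187, 154, 125, 117, 123, 113, 114, 125, 134, 159, 176, 184, 188, 186, 184]
```

```bash
python3 -c "
from plant import arm
print(arm.state()['qvel']); print(arm.job_done())"
```

```text
[ 9.62167752e-04  1.83256753e-02  2.43732589e-03 -1.16542082e-05
  1.56193163e-03 -3.15262831e-04]
the job is handed in; nothing more can be done
None
```

The job is handed in at about 36.6 s on the robot's clock. All three channels are nested in the drawer and the drawer is shut, but the hand-in gave no verdict.

**What I did**
- I held the right-hand channel by one leg and laid it open side up beside channel_a, with about 57 mm between their centres.
- I stood the left-hand channel on end, gripped it again from its web side, turned it over and lowered it across the other two.
- I pushed the drawer shut with closed fingers and backed the arm away.

**Last checks**
- **Nesting:** The last picture before pushing shows the third channel upside down with a leg in each of the others and its ends about level. It met resistance about 2 mm above where I had worked out, which I put down to grip error. The channels can't be seen now the drawer is shut, so I have not confirmed them since.
- **Drawer:** It went in about 225 mm, then the push force rose from about 3 N to 14 N with no more movement. The camera profile shows the front level with the unit's front to within a few mm.
- **Bystanders:** Seven of the eight show no movement in the scene camera. The screwdriver match disagreed (score 0.72, apparent shift of 6–7 px). Its yellow handle still starts at the same pixels and only more of it shows now the drawer front is gone, so I judged it had not moved.

**Problems on the way**
- My first attempt to grip the left channel stopped short at a joint limit and the fingers closed above it, so I picked it up from its other end.
- I turned the third channel half round in the air before lowering it, to keep clear of the same limit.

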